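# Gauge a carved hand's tenon with the sliding caliper

### The arm

A 6-joint arm with a two-finger parallel gripper is mounted at the origin on the work surface. World frame = base frame: x ahead of the robot, y to its left, z up, the work surface at z = 0. Lengths are in m, angles in degrees, forces in N, time in s.
With the tool pointing down it reaches from about 0.325 to 0.775 m from the base axis. Payload 5.5 kg.
Tool frame: the origin (TCP) lies between the finger pads; the fingertips stand 17 mm ahead of it and the grasp point (between the pads) lies 2 mm behind it; z points along the fingers, y is the line along which they close (so a half turn about z gives the same grasp; the last joint's range is limited). The gripper opens to 85 mm and grips with 20 to 120 N. Pads are 22 mm wide; open, the fingers measure 114 mm over their backs; the gripper's body (76 mm by 85 mm) begins 54 mm behind the grasp point. The pads swing forward as they close: fully open they stand 13 mm farther back than shut.
Start: joints at [-77.733, 5.22, 70.514, -0, 104.267, -3.249], TCP at [0.161, -0.578, 0.248] pointing down, gripper open.
Joint ranges: [-164.24, 164.24], [-49.07, 125.15], [9.68, 141.18], [-86.29, 266.29], [3.28, 154.24], [-151.56, 151.56]. Speed limits (degrees/s): [147.25, 147.25, 172.46, 180, 180, 180].

### API

Orientations are given as [roll, pitch, yaw] about the fixed x, y, z axes, in that order (R = Rz(yaw) Ry(pitch) Rx(roll)).
In Python, from cell import arm, get_image, ticket gives the robot as it stands.
- The arm moves only by the tool carry_out, never from a script. Its argument "commands" is a list of rows, each an object with "dp": the shift along the tool's x, y, z in mm, a list of three; "turn": the turn, a rotation vector about the tool's x, y, z in rad, a list of three. A call has 1 to 5 rows; each row shifts and turns the commanded pose from where the row before left it, along the tool's axes as they then stand; what a row does not reach is not made up. A row lasts 1/8 s, in which the tool goes at most 62.5 mm and 10.7 degrees, less where a joint would pass 70% of its speed; a pose out of reach is approached as far as the arm can. A call with a gripper value outside its range is refused whole. "grip" is the closure, from 0 (fully open) to 1 (shut), set as the call begins (left out, the last holds). The fingers move at their own pace and stop on an object; "newtons" is the grip in N (left out, the last holds). Time passes only in rows, so rows that do not move let the fingers close. It gives the time, the measured TCP pose, the force, the opening and the grip force at its end, in the units of the state.
- arm.sense(): the state, without advancing time (a new reading comes with each control period).
- get_image(name): name is "side" or "top"; returns a dict with "pixels" (480x640x3 uint8, red, green, blue), "depth" (480x640 float32, m along the optical axis (not along the pixel's ray), 0 where there is no reading), "K" (3x3 intrinsics, pixels), "k1" (the pictures are not rectified: a ray, as slopes to the right and down, at radius r is drawn at 1 + k1 r^2 times it, then the intrinsics apply), "rvec" (rotation vector, rad) and "tvec" (3), from world to camera coordinates, as OpenCV has them. Camera axes: x right, y down, z forward; pixel columns grow to the right and rows downward; lengths in m; the calibration is good to about 2 mm. A picture is of the moment at which its call begins.
- ticket.close_job(): hands the job in; it is judged then, once.
The state is a dict: "time": time; "joints": joint angles; "qd": joint speeds; "joint_torque": joint torques, N m; "position": TCP position; "ee_rot": TCP orientation; "wrist_force": force on the tool from outside, world axes, zero at the start; "moment": the same for the moment, N m; "opening": opening from 0.0 (shut) to 1.0 (fully open); "finger_force": force on a finger pad.
Only numpy, scipy, OpenCV 4.12 (cv2) and the standard library are available. Lean on these libraries where they do the work, as an engineer would, in place of code of your own. Each camera call takes 0.05 s, during which the arm holds its last target. There are 200 camera calls.

### The job

Check the oval tenon of the light-wood carved open hand in the bench caliper: lay the hand flat on the caliper's board with its tenon well between the open jaws, parallel to them and its shoulder clear of their tips, and let go of it. Then slide the moving jaw up gently until the tenon is nipped squarely between both jaws, without squeezing hard or racking the jaw askew, and leave the caliper closed on it like that. Do not disturb the other things on the bench.

Things in the scene. Friction and masses are not known exactly. Their poses are not given: they have to be found in the camera images.
- jig: Caliper on a brown board 240 x 295 x 12 mm fixed to the bench. Origin: bench level, under the crossing of the beam's centre line and the fixed jaw's face. z up; the jaws reach from the beam to -x (towards the robot); y runs along the beam to the fixed jaw's end. Board: x -200 to 40, y -235 to 60 mm. Steel beam 22 mm wide at x = 0, held by blocks 50 x 26 mm, 42 mm high, at y = 36 and -215.
- fixed_jaw: Fixed jaw, part of the jig. Its flat measuring face is the jig's plane y = 0 and looks to -y. The blade is 22.5 to 32.5 mm above the bench, reaches to x = -90 mm, and behind the face is 16 mm wide to x = -66, 11 mm from there to the tip. Origin on the face at the beam's centre line, 27.5 mm above the bench; axes as the jig's.
- moving_jaw: Moving jaw with its carriage on the beam. Blade the same size and height as the fixed one, its face looking to +y. Carriage: x -17 to 17, 56 mm long (0 to 56 mm behind the face), 19.5 to 35.5 mm above the bench; on it the thumb rest and a loose lock screw 10 mm across, 8 mm tall, at x = 11, 12 mm behind the face. Origin on the face at the beam's centre line, mid height; axes as the jig.
- jaw_back (a point): Point on the back of the moving blade, 66 mm out from the beam's centre line, 13 mm behind the face, mid height. The carriage has play: the jaw racks about the beam elastically, 1 degree per 0.21 N m. It must stay within 2 degrees and end within 1.7. Pushing here racks it little but feels stiff, over 20 N per mm; free space behind the blade from 30 to 90 mm out.
- slide (a joint): How far the jaws stand open, m: 0 shut, 0.125 at most; starts between 0.075 and 0.105. It shuts towards +y of the jig, drags with about 2.5 N and stays where it is left.
- fixed_face (a point): Point on the fixed jaw's measuring face, 66 mm out from the beam's centre line, mid height of the blade.
- moving_face (a point): Point on the moving jaw's measuring face, 66 mm out from the beam's centre line, mid height of the blade.
- carving: Carved open hand of light wood, palm up, flat underneath, about 0.14 kg. Origin: underside, below the palm's middle; x from the palm to the tenon, z up. Grip the palm across y: 48 mm wide, x -28 to 24, 28 mm thick, thumb on top to 38 mm. Fingers reach x = -83. The wrist, 46 mm wide, ends in a shoulder at x = 50; from there the tenon runs to x = 110. Soft wood: over 10 N from a jaw bruises it.
- tenon_mid (a point): On the hand's axis, half way along the 60 mm tenon (x = 80 mm of the hand), 13.5 mm over its underside. The tenon is a flat oval with round edges, 27 mm high, level with the underside. Its width across y is what is measured: 28 to 42 mm, carved by eye, up to 7 mm off the axis. Pushed by the moving jaw the hand lags at the palm and turns skew, unless it already lies along the fixed jaw.
- fist: Bystander: carved closed fist of dark wood with a short square tenon, about 140 mm long, 48 mm wide.
- mallet: Bystander: round carver's mallet standing on its head, 80 mm across, 216 mm tall.
- gouge_red: Bystander: gouge with a red handle, 250 mm long.
- gouge_green: Bystander: gouge with a green handle, 250 mm long.
- water: Bystander: clear water bottle with a blue cap, 64 mm across, 200 mm tall.
- magnifier: Bystander: magnifying glass, lens 84 mm, handle 100 mm.
- jar: Bystander: white jar with a red lid, 66 mm across, 60 mm tall.
- offcut: Bystander: light wooden offcut 90 x 45 x 40 mm.
- thumb_rest (a point): Middle of the thumb rest, a ribbed block on the carriage over the beam: 16 mm in x, 10 mm in y, from 35.5 to 51.5 mm above the bench; this point is 36 mm behind the face, 43.5 mm above the bench. Push it from behind (+y) or pinch it to slide the jaw. Pushed here the jaw racks when it meets the work, and so feels soft: 1.5 to 6 N per mm.
Things that resemble listed ones, but are neither listed nor needed, are in the scene too. Of the things shaped like the carving, the wood one is meant.

How it is judged:
By the outcome, as a careful person would: the job done as asked, in the order asked, and still so for the second after the job is handed in, with the robot touching nothing.
It also fails if it takes over 72 s, if anything falls off the work surface, if the arm or the gripper's body presses on something with over 40 N, if the wrist force passes 120 N, or if a joint passes its speed limit or range.

## Working session

There is one attempt and no reset: what is moved stays moved. The work goes in short steps, Python scripts to look and compute and a tool call to move; the robot and the scene stay as the last step left them, time stands still between calls to the robot, and variables do not carry over. Pictures are saved under pics/ and viewed, at most 10 in all, crops included, and the job is handed in when it is done.

Besides the shell and the picture viewer there is one more tool, called by a JSON object that holds its "name" and its "arguments", one argument or row to a line. carry_out: Moves the arm, as the interface text tells. Its arguments: {"type":"object","properties":{"commands":{"type":"array"},"grip":{"type":"number"},"newtons":{"type":"number"}},"required":["commands"]}

```bash
mkdir -p pics
cat > h.py <<'E'
import numpy as np, cv2
from cell import arm, get_image, ticket
def grab(n):
    im=get_image(n); im['R']=cv2.Rodrigues(np.array(im['rvec'],float))[0]; im['t']=np.array(im['tvec'],float).ravel(); return im
def rays(im,uv):
    uv=np.asarray(uv,float).reshape(-1,2);K=np.array(im['K'])
    d=np.c_[(uv[:,0]-K[0,2])/K[0,0],(uv[:,1]-K[1,2])/K[1,1]]; s=d.copy()
    for _ in range(20): s=d/(1+im['k1']*(s**2).sum(1,keepdims=True))
    return np.c_[s,np.ones(len(s))]
def onplane(im,uv,z):
    r=rays(im,uv)@im['R']; c=-im['R'].T@im['t']
    return c+r*((z-c[2])/r[:,2])[:,None]
def cloud(im):
    v,u=np.mgrid[:480,:640]; r=rays(im,np.c_[u.ravel(),v.ravel()])
    P=(r*im['depth'].reshape(-1,1)-im['t'])@im['R']; return P.reshape(480,640,3)
def proj(im,P):
    c=np.asarray(P,float).reshape(-1,3)@im['R'].T+im['t']; s=c[:,:2]/c[:,2:]
    s=s*(1+im['k1']*(s**2).sum(1,keepdims=True)); K=np.array(im['K']); return s*[K[0,0],K[1,1]]+K[:2,2]
def save(im,n,crop=None,k=1):
    p=im['pixels'][:,:,::-1]
    if crop: p=p[crop[1]:crop[3],crop[0]:crop[2]]
    cv2.imwrite('pics/'+n,cv2.resize(p,None,fx=k,fy=k,interpolation=cv2.INTER_CUBIC))
E
python3 - <<'E'
from h import *
for n in('top','side'):
    im=grab(n); save(im,n+'0.png'); print(n,-im['R'].T@im['t'],im['K'][0][0],(im['depth']>0).mean())
print(arm.sense())
E
```

```text
top [0.39215605 0.00277152 1.34427604] 542.5682181100027 0.995869140625
side [0.01998859 0.79609041 1.08658437] 487.8713023123843 0.9959537760416667
{'time': 0.1, 'joints': array([-7.77326576e+01,  5.26034778e+00,  7.05764196e+01,  2.22222968e-04,
        1.04266812e+02, -3.24722245e+00]), 'qd': array([ 0.05551302, -0.10469759, -0.20397334,  0.00236081, -0.06478863,
        0.03691641]), 'joint_torque': array([ 3.07786453e-03, -4.60218608e+01, -4.19217646e+01,  3.42047917e-05,
        1.06705818e-02,  2.33589890e-05]), 'position': array([ 0.16045574, -0.57791132,  0.24723349]), 'ee_rot': array([-1.79896599e+02, -6.08228903e-03,  1.55146139e+01]), 'wrist_force': array([-0.21061967, -0.42780173, -0.27018326]), 'moment': array([0.00505934, 0.01541647, 0.02500129]), 'finger_force': 0.0, 'opening': 1.0033777065915845}
```

View pics/top0.png

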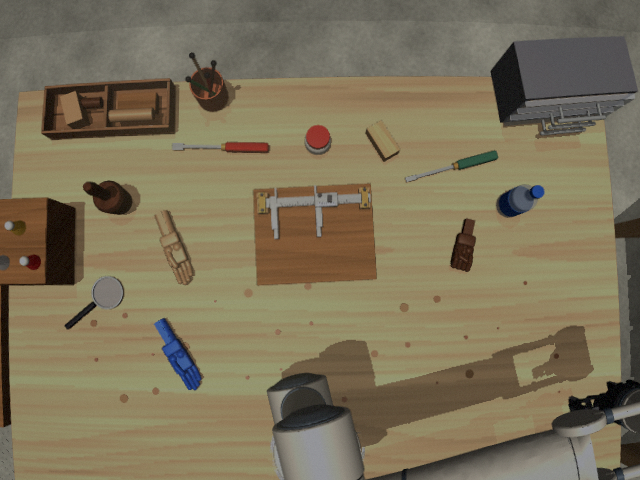

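View pics/side0.png

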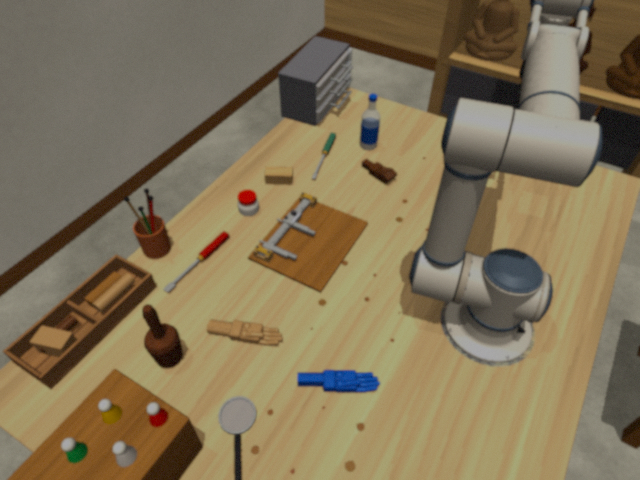

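Top view: the light-wood hand is at (172,247), tenon up at (163,220). The blue hand at (177,354) has the same shape but the wrong material, and the dark fist is at (463,245). The light-wood one fits the description. The caliper has its fixed jaw at (275,215) and its moving jaw at (318,210).

```bash
cat > m.py <<'E'
from h import *
def rect(pts): 
    (c,s,a)=cv2.minAreaRect((pts*1000).astype(np.float32)); return np.round(c,1),np.round(s,1),round(a,2)
def hand(im,u0,v0,u1,v1,zlo=.006):
    P=cloud(im); m=np.zeros((480,640),bool); m[v0:v1,u0:u1]=(P[v0:v1,u0:u1,2]>zlo)
    n,l,st,_=cv2.connectedComponentsWithStats(m.astype(np.uint8)); i=1+np.argmax(st[1:,4]); return P,l==i
E
python3 - <<'E'
from m import *
im=grab('top'); P,m=hand(im,140,200,205,295,.008)
save(im,'crop1.png',(130,190,390,300),3)
Q=P[m]; print('hand n',len(Q),Q.min(0),Q.max(0), rect(Q[:,:2]))
# axis from rect
c=Q[:,:2].mean(0); w,V=np.linalg.eigh(np.cov(Q[:,:2].T)); a=V[:,1]; a*=np.sign(a[0]); b=np.array([-a[1],a[0]])
print('pca',np.degrees(np.arctan2(a[1],a[0])))
s=(Q[:,:2]-c)@a; t=(Q[:,:2]-c)@b
for lo in np.arange(s.min(),s.max(),.01):
    k=(s>=lo)&(s<lo+.01); print(round(lo*1e3),k.sum(),np.round(1e3*np.r_[t[k].min(),t[k].max(),(t[k].min()+t[k].max())/2,np.percentile(Q[k,2],[20,90])],1))
print('c',c,a)
print('bench z',np.median(P[310:330,250:300,2]),'board z',np.median(P[250:275,265:365,2]))
hsv=cv2.cvtColor(im['pixels'],cv2.COLOR_RGB2HSV)
# board by depth/height
r=np.zeros((480,640),bool); r[178:290,248:385]=True
B=r&(P[...,2]>.006)&(P[...,2]<.018); Bq=P[B]; print('board',rect(Bq[:,:2]))
J=r&(P[...,2]>.0215)
for zr in((.022,.036),(.036,.06)):
    k=r&(P[...,2]>zr[0])&(P[...,2]<zr[1]); print(zr,k.sum(),P[k].min(0),P[k].max(0))
for v in range(186,242,4): print(v,(''.join('%3d'%round(1e3*z) for z in P[v,255:375:3,2])))
E
```

```text
hand n 1303 [0.39215605 0.00277152 0.00837942] [0.60137509 0.39390494 1.34427604] (array([440.3, 226.8]), array([436.1, 140.9]), 59.96)
pca 26.005967493875684
-251 5 [-255.8 -255.8 -255.8 1344.3 1344.3]Traceback (most recent call last):
  File "<stdin>", line 10, in <module>
    return umr_minimum(a, axis, None, out, keepdims, initial, where)
ValueError: zero-size array to reduction operation minimum which has no identity
```

View pics/crop1.png

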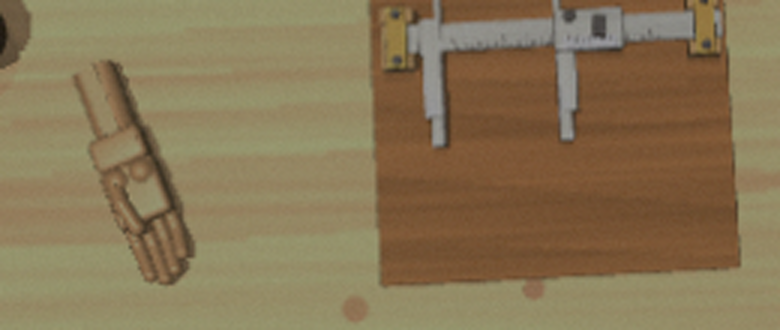

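The crop confirms it: light-wood open hand with its tenon up-left at (163,222) and fingers at (186,280). The fixed jaw tip is at (276,238) and the moving jaw tip at (319,235).

```bash
sed -i "s/return P.reshape(480,640,3)/P[im['depth'].ravel()<=0]=[0,0,-1]; return P.reshape(480,640,3)/" h.py
python3 - <<'E'
from m import *
im=grab('top'); P,m=hand(im,140,200,205,295,.008)
Q=P[m]; print('hand n',len(Q),Q.min(0),Q.max(0), rect(Q[:,:2]))
c=Q[:,:2].mean(0); w,V=np.linalg.eigh(np.cov(Q[:,:2].T)); a=V[:,1]; a*=np.sign(a[0]); b=np.array([-a[1],a[0]])
print('pca',np.degrees(np.arctan2(a[1],a[0])),c,a)
s=(Q[:,:2]-c)@a; t=(Q[:,:2]-c)@b
for lo in np.arange(s.min(),s.max(),.01):
    k=(s>=lo)&(s<lo+.01)
    if k.sum()>3: print(round(lo*1e3),k.sum(),np.round(1e3*np.r_[t[k].min(),t[k].max(),(t[k].min()+t[k].max())/2,np.percentile(Q[k,2],[20,90])],1))
print('bench z',np.median(P[310:330,250:300,2]),'board z',np.median(P[250:275,265:365,2]))
r=np.zeros((480,640),bool); r[178:290,248:385]=True
B=r&(P[...,2]>.006)&(P[...,2]<.018); print('board',rect(P[B][:,:2]))
for v in range(186,242,4): print(v,(''.join('%3d'%round(1e3*z) for z in P[v,255:375:3,2])))
E
```

```text
hand n 1300 [0.41638142 0.29821929 0.00842119] [0.6011648  0.39392849 0.04309902] (array([507.5, 346.1]), array([192.7,  49.4]), 21.92)
pca 20.090172477212803 [0.50580579 0.34384495] [0.93915318 0.34349861]
-94 33 [-9.3 19.1  4.9 18.2 24. ]
-84 56 [-20.5  20.9   0.2  16.9  21.8]
-74 69 [-21.6  22.1   0.2  15.   21.9]
-64 70 [-21.8  22.6   0.4  11.7  18.4]
-54 79 [-22.8  22.6  -0.1  12.1  25.8]
-44 86 [-22.2  23.4   0.6  14.6  33.4]
-34 81 [-22.8  25.3   1.2  26.3  36.4]
-24 81 [-22.4  25.4   1.5  25.   37.7]
-14 81 [-22.4  24.5   1.   26.2  34.5]
-4 80 [-23.1  25.6   1.2  27.4  34.9]
6 80 [-22.7  26.4   1.9  25.6  32.8]
16 80 [-22.3  26.1   1.9  27.1  33.7]
26 76 [-21.2  26.7   2.7  26.5  34. ]
36 55 [-17.5  22.2   2.4  21.4  30.6]
46 57 [-16.7  20.8   2.1  19.9  28.3]
56 60 [-15.6  20.3   2.3  21.3  29.3]
66 60 [-16.1  20.3   2.1  22.   28.9]
76 52 [-15.4  21.    2.8  22.5  28.7]
86 57 [-14.9  19.8   2.4  20.6  28.9]
96 7 [-13.6   9.2  -2.2  21.1  25.9]
bench z -0.00010069285663902379 board z 0.011991253948417824
board (array([534.3,  -7.8]), array([334.8, 276.3]), 88.0)
186  -2 -2 
[... 1044 characters left out ...]
  9 10 10  8 13  8 33 32  9 10  7 12 11 15 14 12  9 10 13 12 10  8 14 11 12
222   7  7  6 12  9 14 31 35 10  9 12 10  9  8 14 12 11 13 15 17 12 33 35  7  7 14 13 14  9 13 13  8 12 19 14 11 12 13 13 12
226   8 11 13  9 11 17 31 35 13 12 11  9 11 16  9 13 13 13 15 10  9 29 27 10 13  9 18 17  8 11 11  8 10 14 11 14 14 12 16 14
230  12 14 11  9 10  8 10 35 13 14 10 10 12  8  9 15 13 15  8 16 11 33  4 14 10 13  8 12  9 12 16 11 11 11 14 10 11 13 17 10
234  11 18  8  9 15  6  4 28 18 14 13  6 18 11 15 12 11 13  9 15 15 33 12 13 14 12 14 13  9  5 12  4 17  9 10  9 11  7 15 11
238  15 10  9 14 12 14 15 32  6 11 12 11 10 13 10 14 12 14 13 14 13 10 14 12 15 12 12  8 10 12 11 12 15 10 10 15 11 12 17  7
```

```bash
cat >> m.py <<'E'
def edge(im,line,axis,lo,hi,chan,sign):
    """subpixel steepest step of channel between lo..hi along row(axis=0)/col(axis=1) for each index in line"""
    g=cv2.GaussianBlur(chan.astype(np.float32),(3,3),0); out=[]
    for i in line:
        a,b=(lo(i),hi(i)) if callable(lo) else (lo,hi)
        p=g[i,a:b] if axis==0 else g[a:b,i]; d=sign*np.gradient(p); k=int(np.argmax(d[1:-1]))+1
        q=d[k-1]-2*d[k]+d[k+1]; o=0.5*(d[k-1]-d[k+1])/q if q else 0
        out.append((a+k+o,i) if axis==0 else (i,a+k+o))
    return np.array(out)
def line(P2):
    for _ in range(3):
        vx,vy,x,y=cv2.fitLine(P2.astype(np.float32)*1000,cv2.DIST_HUBER,0,.01,.01).ravel(); n=np.array([-vy,vx])
        r=(P2*1000-[x,y])@n; P2=P2[abs(r)<max(1.5,2*np.median(abs(r)))]
    if abs(vx)>abs(vy): s=np.sign(vx)
    else: s=np.sign(vy)
    return np.array([x,y]),np.array([vx,vy])*s,np.degrees(np.arctan2(vy*s,vx*s)),r.std(),len(P2)
E
python3 - <<'E'
from m import *
im=grab('top'); px=im['pixels'].astype(float); V=px.mean(2); S=cv2.cvtColor(im['pixels'],cv2.COLOR_RGB2HSV)[...,1].astype(float)
def rep(n,uv,z):
    l=line(onplane(im,uv,z)[:,:2]); print(n,np.round(l[0],1),'ang',round(l[2],2),'sd',round(l[3],2),l[4]); return l
L=rep('boardL',edge(im,range(215,278),0,246,264,V,-1),.012)
R=rep('boardR',edge(im,range(215,272),0,366,384,V,1),.012)
B=rep('boardB',edge(im,range(265,368),1,272,292,V,1),.012)
F=rep('fixface',edge(im,range(212,236),0,274,284,S,1),.0325)
Fb=rep('fixback',edge(im,range(212,226),0,266,276,S,-1),.0325)
M=rep('movface',edge(im,range(212,234),0,311,320,S,-1),.0325)
for v in (214,222,232): print(v,S[v,266:286].astype(int),S[v,310:328].astype(int))
print('fixtip',S[230:244,277].astype(int)); 
for u in (276,277,278,319,320): print(u,S[228:246,u].astype(int))
E
```

```text
boardL [507.1 143.5] ang 1.84 sd 0.57 63
boardR [ 508.4 -152.4] ang 1.87 sd 0.5 57
boardB [414.3  -2.8] ang 91.87 sd 0.5 103
fixface [554.9  83.8] ang 1.84 sd 0.2 24
fixback [570.3 101.3] ang 0.89 sd 0.15 14
movface [559.5  -7.9] ang 1.37 sd 0.12 22
214 [136 135 143 145 140  19   7  10  10  12  15  46 123 144 142 149 144 146
 143 144] [150 145 147 144 151  83  10  10  10  12  11   9  56 145 145 139 144 145]
222 [142 139 141 143 141  58   9   7   3   9  10  12  87 134 148 144 144 145
 141 145] [144 138 143 147 145 139  20   2   5   2  10  12  41 141 146 142 142 150]
232 [150 139 140 145 141 139 144 131  24  14  12  12  48 129 144 144 142 145
 138 146] [143 145 147 130 145 142  80  15  12  11  24  72 148 145 150 140 142 147]
fixtip [ 15  12  12  14  10   9   7  13  20 133 142 145 141 141]
276 [  7  13  14  12  12  10  14  15  12   7  18 111 146 142 147 145 144 147]
277 [  9  11  15  12  12  14  10   9   7  13  20 133 142 145 141 141 143 144]
278 [ 55  63  54  50  48  45  34  39  39  35  49 138 140 143 149 146 145 143]
319 [  9  14  12  11  11  14  11  12  19 137 143 145 147 141 145 144 151 140]
320 [ 40  34  26  29  24  15   7   5  19 139 146 143 148 143 140 144 138 150]
```

{"name": "carry_out", "arguments": {
  "commands": [
    {"dp": [0, 0, 0], "turn": [0, 0, -0.096]},
    {"dp": [50, -36, 0], "turn": [0, 0, 0]},
    {"dp": [50, -36, 0], "turn": [0, 0, 0]},
    {"dp": [50, -36, 0], "turn": [0, 0, 0]},
    {"dp": [50, -36, 0], "turn": [0, 0, 0]}
  ],
  "grip": 0,
  "newtons": 30
}}

```text
time: 0.88
position: [0.2962, -0.3703, 0.2482]
ee_rot: [180.0, -0.0, 21.0]
wrist_force: [1.7, -0.1, 0.4]
opening: 0.997
finger_force: 0.0
```

{"name": "carry_out", "arguments": {
  "commands": [
    {"dp": [50, -36, 0], "turn": [0, 0, 0]},
    {"dp": [50, -36, 0], "turn": [0, 0, 0]},
    {"dp": [50, -36, 0], "turn": [0, 0, 0]},
    {"dp": [50, -36, 0], "turn": [0, 0, 0]},
    {"dp": [50, -36, 0], "turn": [0, 0, 0]}
  ]
}}

```text
time: 1.5
position: [0.4651, -0.1125, 0.2485]
ee_rot: [180.0, -0.0, 21.0]
wrist_force: [0.6, -1.1, 0.5]
opening: 1.0
finger_force: 0.0
```

```bash
cat >> m.py <<'E'
def plan(x,y,z):
    s=arm.sense(); yw=np.radians(s['ee_rot'][2]); d=1e3*(np.array([x,y,z])-s['position'])
    c,q=np.cos(yw),np.sin(yw); print('t',round(s['time'],2),'pos',np.round(1e3*s['position'],1),'rot',np.round(s['ee_rot'],2),'F',np.round(s['wrist_force'],2),'need dp',np.round([c*d[0]+q*d[1],q*d[0]-c*d[1],-d[2]],1),'open',round(s['opening'],3),round(float(s['finger_force']),1))
E
python3 - <<'E'
from m import *
plan(.491,.3395,.1)
im=grab('top'); V=im['pixels'].astype(float).mean(2)
# hand silhouette edges by colour, around predicted axis
c=np.array([.5058,.3438]); a=np.array([np.cos(np.radians(21)),np.sin(np.radians(21))]); b=np.array([-a[1],a[0]])
P=cloud(im); o=np.array([.4927,.3403])
prof={}
for x in range(-30,112,4):
    t=np.arange(-40,40,.5)
    W=np.c_[(o+a*x*1e-3)+b*t[:,None]*1e-3,np.full(len(t),.014)]; uv=proj(im,W).astype(np.float32)
    p=cv2.remap(V.astype(np.float32),uv[:,0].reshape(1,-1),uv[:,1].reshape(1,-1),cv2.INTER_LINEAR).ravel()
    g=np.gradient(cv2.GaussianBlur(p.reshape(1,-1),(9,1),0).ravel()); l=t<-10; r=t>10
    print(x,'R',t[l][np.argmax(np.abs(g[l]))],'L',t[r][np.argmax(np.abs(g[r]))],end='; ')
E
```

```text
t 1.5 pos [ 465.1 -112.5  248.5] rot [ 1.7996e+02 -3.0000e-02  2.1020e+01] F [ 0.61 -1.09  0.45] need dp [ 186.2 -412.6  148.5] open 1.0 0.0
-30 R -28.0 L 23.5; -26 R -29.5 L 24.5; -22 R -31.0 L 11.5; -18 R -19.0 L 27.0; -14 R -19.5 L 14.0; -10 R -19.5 L 15.0; -6 R -18.5 L 28.0; -2 R -19.5 L 10.5; 2 R -18.5 L 27.0; 6 R -20.0 L 10.5; 10 R -29.5 L 27.5; 14 R -29.0 L 28.0; 18 R -27.5 L 27.5; 22 R -26.5 L 28.0; 26 R -28.0 L 25.5; 30 R -17.5 L 27.5; 34 R -17.0 L 29.0; 38 R -16.5 L 27.5; 42 R -17.5 L 28.5; 46 R -17.0 L 28.5; 50 R -17.0 L 28.5; 54 R -23.0 L 18.0; 58 R -21.5 L 18.0; 62 R -22.5 L 18.5; 66 R -23.5 L 19.5; 70 R -25.0 L 18.5; 74 R -24.0 L 19.0; 78 R -22.5 L 18.5; 82 R -23.5 L 18.5; 86 R -23.5 L 18.5; 90 R -25.0 L 19.0; 94 R -24.0 L 18.0; 98 R -22.0 L 18.5; 102 R -24.0 L 19.5; 106 R -22.5 L 19.0; 110 R -18.5 L 13.0;
```

{"name": "carry_out", "arguments": {
  "commands": [
    {"dp": [23, -51.5, 0], "turn": [0, 0, 0]},
    {"dp": [23, -51.5, 0], "turn": [0, 0, 0]},
    {"dp": [23, -51.5, 0], "turn": [0, 0, 0]},
    {"dp": [23, -51.5, 0], "turn": [0, 0, 0]},
    {"dp": [23, -51.5, 0], "turn": [0, 0, 0]}
  ]
}}

```text
time: 2.17
position: [0.4792, 0.1689, 0.2484]
ee_rot: [180.0, -0.0, 21.0]
wrist_force: [0.6, -0.7, -0.5]
opening: 1.002
finger_force: 0.0
```

{"name": "carry_out", "arguments": {
  "commands": [
    {"dp": [23, -51.5, 0], "turn": [0, 0, 0]},
    {"dp": [23, -51.5, 15], "turn": [0, 0, 0]},
    {"dp": [23, -51.5, 25], "turn": [0, 0, 0]},
    {"dp": [0, 0, 40], "turn": [0, 0, 0]},
    {"dp": [0, 0, 40], "turn": [0, 0, 0]}
  ]
}}

```text
time: 2.8
position: [0.4881, 0.3369, 0.1267]
ee_rot: [180.0, 0.0, 21.1]
wrist_force: [0.3, 0.1, -0.1]
opening: 0.999
finger_force: 0.0
```

{"name": "carry_out", "arguments": {
  "commands": [
    {"dp": [0, 0, 0], "turn": [0, 0, 0]}
  ]
}}

```text
time: 2.92
position: [0.4865, 0.335, 0.1238]
ee_rot: [179.9, 0.5, 21.0]
wrist_force: [0.4, -0.5, 0.4]
opening: 0.999
finger_force: 0.0
```

Run:
```python
from m import *
plan(.491,.3395,.021)
```

```text
t 2.92 pos [486.5 335.  123.8] rot [179.91   0.47  21.03] F [ 0.37 -0.53  0.38] need dp [  5.8  -2.6 102.8] open 0.999 0.0
```

{"name": "carry_out", "arguments": {
  "commands": [
    {"dp": [6, -2.5, 30], "turn": [0, 0, 0]},
    {"dp": [0, 0, 35], "turn": [0, 0, 0]},
    {"dp": [0, 0, 25], "turn": [0, 0, 0]},
    {"dp": [0, 0, 12], "turn": [0, 0, 0]},
    {"dp": [0, 0, 0], "turn": [0, 0, 0]}
  ]
}}

```text
time: 3.55
position: [0.4935, 0.3407, 0.0272]
ee_rot: [-180.0, -0.0, 21.0]
wrist_force: [0.6, -0.4, 1.2]
opening: 0.999
finger_force: 0.0
```

{"name": "carry_out", "arguments": {
  "commands": [
    {"dp": [0, 0, 0], "turn": [0, 0, 0]},
    {"dp": [0, 0, 0], "turn": [0, 0, 0]},
    {"dp": [0, 0, 0], "turn": [0, 0, 0]},
    {"dp": [0, 0, 0], "turn": [0, 0, 0]},
    {"dp": [0, 0, 0], "turn": [0, 0, 0]}
  ],
  "grip": 1,
  "newtons": 30
}}

```text
time: 4.18
position: [0.4938, 0.3412, 0.0279]
ee_rot: [-180.0, -0.1, 21.0]
wrist_force: [-0.2, -0.6, 6.0]
opening: 0.552
finger_force: 32.7
```

{"name": "carry_out", "arguments": {
  "commands": [
    {"dp": [0, 0, 0], "turn": [0, 0, 0]},
    {"dp": [0, 0, 0], "turn": [0, 0, 0]},
    {"dp": [0, 0, -5], "turn": [0, 0, 0]},
    {"dp": [0, 0, -20], "turn": [0, 0, 0]},
    {"dp": [0, 0, -30], "turn": [0, 0, 0]}
  ]
}}

```text
time: 4.8
position: [0.4924, 0.3403, 0.0814]
ee_rot: [180.0, 0.1, 21.0]
wrist_force: [0.6, 0.7, -0.8]
opening: 0.553
finger_force: 31.9
```

Run:
```python
from m import *
plan(.47,.06,.1)
im=grab('side'); save(im,'side1.png',(150,200,400,400),3)
```

```text
t 4.8 pos [492.4 340.3  81.4] rot [1.7998e+02 1.5000e-01 2.1020e+01] F [ 0.62  0.71 -0.83] need dp [-121.4  253.7  -18.6] open 0.553 31.9
```

View pics/side1.png

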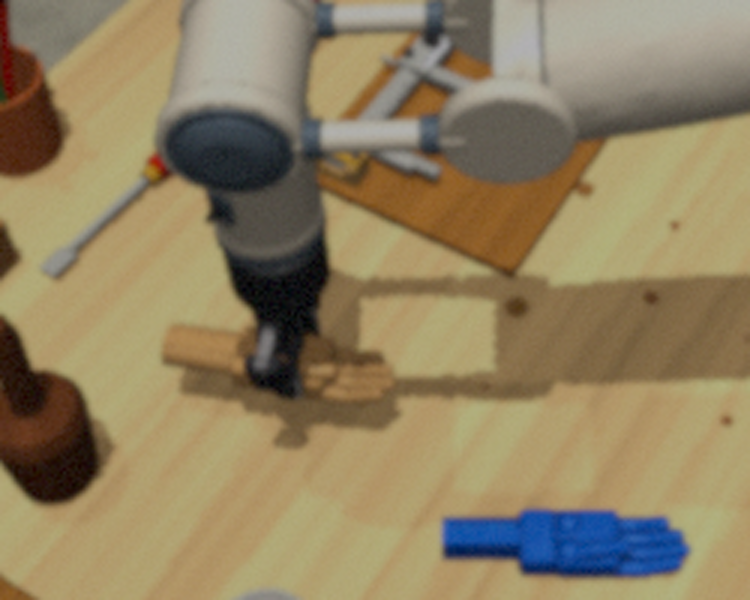

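{"name": "carry_out", "arguments": {
  "commands": [
    {"dp": [0, 0, -15], "turn": [0, 0, 0.112]},
    {"dp": [0, 0, -14], "turn": [0, 0, 0.112]},
    {"dp": [0, 0, 0], "turn": [0, 0, 0.111]},
    {"dp": [-6, 30, 0], "turn": [0, 0, 0]},
    {"dp": [-6, 40, 0], "turn": [0, 0, 0]}
  ]
}}

```text
time: 5.48
position: [0.4831, 0.2702, 0.1106]
ee_rot: [-180.0, -0.0, 1.9]
wrist_force: [-0.2, -0.6, -0.7]
opening: 0.55
finger_force: 32.0
```

{"name": "carry_out", "arguments": {
  "commands": [
    {"dp": [-6, 45, 0], "turn": [0, 0, 0]},
    {"dp": [-6, 45, 0], "turn": [0, 0, 0]},
    {"dp": [-6, 45, 0], "turn": [0, 0, 0]},
    {"dp": [-5, 45, 0], "turn": [0, 0, 0]},
    {"dp": [-2, 34, 0], "turn": [0, 0, 0]}
  ]
}}

```text
time: 6.1
position: [0.4649, 0.0541, 0.1109]
ee_rot: [180.0, -0.1, 1.8]
wrist_force: [0.3, 0.3, -0.8]
opening: 0.556
finger_force: 32.0
```

{"name": "carry_out", "arguments": {
  "commands": [
    {"dp": [0, 0, 0], "turn": [0, 0, 0]}
  ]
}}

```text
time: 6.22
position: [0.4652, 0.0538, 0.1109]
ee_rot: [180.0, -0.1, 1.6]
wrist_force: [0.8, 0.3, -0.9]
opening: 0.553
finger_force: 32.0
```

Run:
```python
from m import *
plan(.4645,.055,.065)
im=grab('top'); save(im,'top2.png',(240,170,400,310),5)
```

```text
t 6.22 pos [465.2  53.8 110.9] rot [ 1.7997e+02 -6.0000e-02  1.6200e+00] F [ 0.79  0.26 -0.87] need dp [-0.7 -1.2 45.9] open 0.553 32.0
```

View pics/top2.png

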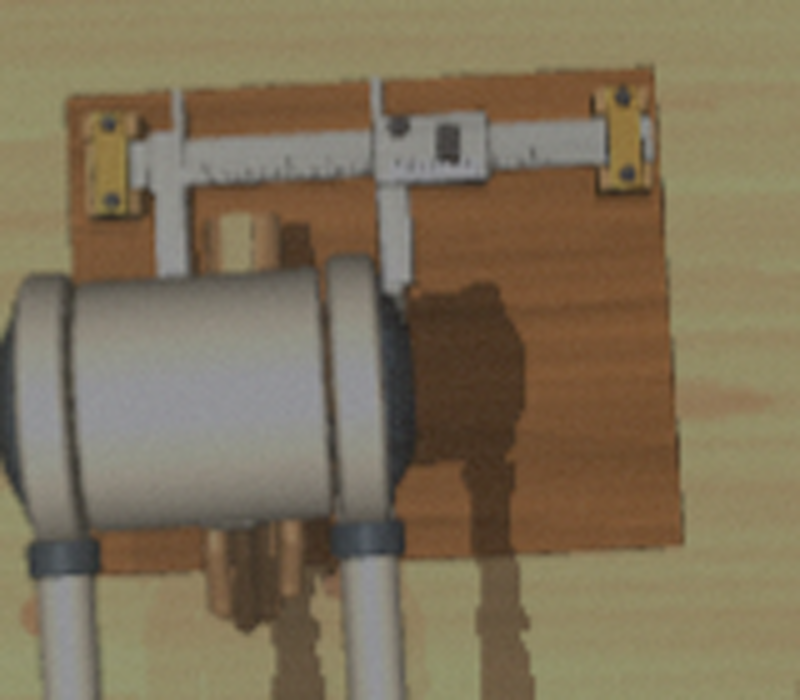

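The tenon shows at crop x 205–280, y 213–270, which is px columns 281–296, right of the fixed jaw. The hand points along the jaws. Lowering it and measuring the gap.

{"name": "carry_out", "arguments": {
  "commands": [
    {"dp": [0, 0, 20], "turn": [0, 0, 0]},
    {"dp": [0, 0, 20], "turn": [0, 0, 0]},
    {"dp": [0, 0, 15], "turn": [0, 0, 0]},
    {"dp": [0, 0, 10], "turn": [0, 0, 0]},
    {"dp": [0, 0, 0], "turn": [0, 0, 0]}
  ]
}}

```text
time: 6.9
position: [0.4646, 0.056, 0.0442]
ee_rot: [-180.0, 0.1, 1.9]
wrist_force: [0.6, 0.3, -1.0]
opening: 0.556
finger_force: 32.0
```

```bash
cat >> m.py <<'E'
A=np.radians(1.85); EX=np.array([np.cos(A),np.sin(A)]); EY=np.array([-np.sin(A),np.cos(A)])
def jig(p): p=np.asarray(p)[...,:2]*1000; return np.stack([p@EX-614,p@EY-66.3],-1)
E
python3 - <<'E'
from m import *
plan(.4645,.055,.04); s=arm.sense(); print('tcp jig',jig(s['position']))
im=grab('top'); S=cv2.cvtColor(im['pixels'],cv2.COLOR_RGB2HSV)[...,1].astype(int); V=im['pixels'].mean(2).astype(int)
for v in (212,214,216,218,220,222): print(v,'V',V[v,270:304],'S',S[v,270:304])
for u in (284,287,290): print(u,V[204:224,u])
z=s['position'][2]-.0275+.018
print(z,jig(onplane(im,[[280,216],[296,216]],z)), jig(onplane(im,[[288,212]],z)))
E
```

```text
t 6.9 pos [464.6  56.   44.2] rot [-1.80e+02  1.10e-01  1.85e+00] F [ 0.61  0.27 -1.01] need dp [-0.1  1.   4.2] open 0.556 32.0
tcp jig [-147.87682163  -25.30696161]
212 V [ 74 131 143 141 143 140 125  82  59  84  86  92  93  92  90  90  88  92
  88  91  91  91  88  85  91  94  89  90  89  90  87  90  88  89] S [125  22  11  11  12  12  12  38 111 136 144 137 133 135 140 142 145 136
 142 139 138 139 143 146 141 134 146 136 143 140 145 139 145 142]
214 V [ 79 129 144 142 146 143 129  82  58  85  92  89  88  91  92  88  91  93
  93  90  91  92  91  89  88  92  91  93  93  90  89  90  92  88] S [140  17   7  11  12  10  14  37 117 136 139 143 144 141 137 144 137 136
 136 140 141 139 141 139 145 140 141 138 139 142 142 145 139 140]
216 V [ 87 131 145 144 144 142 135  88  57  82  87  84  87  87  89  91  93  92
  98 101  85  81  81  86  84  84  86  87  87  87  87  83  85  83] S [140  26   7   7   5   9   9  28 119 136 138 141 141 137 133 129 132 137
 123 121 136 138 133 136 138 138 142 140 142 138 142 149 139 142]
218 V [ 86 131 145 142 144 141 141  92  61  76  85  77  83  92  91 118 126 
[... 452 characters left out ...]
112 110 106 127 134 138 140 139 141 136 142]
222 V [ 86 116 140 144 147 146 145 102  65  55  78  73  78  94  89 118 127 125
 127 125 114 111 109  95  86  76  60  79  80  83  80  83  82  81] S [138  56   9   2   3   7   9  17  82 126 135 124 115 110 102  79  73  78
  77  80  86 105 109 115 118 104 109 135 142 138 144 135 140 141]
284 [126 133 105  65  79  82  88  88  90  90  92  90  89  93  91  96  93  93
  89  98]
287 [128 111  79  68  80  86  88  87  92  92  93  91  92 114 126 124 127 125
 125 126]
290 [120 115  88  68  76  84  89  88  91  89  91  89  85 105 118 120 119 111
 114 121]
0.03472183324715126 [[-34.46463267  -6.57556462]
 [-36.58133664 -45.52608231]] [[-25.69061279 -26.53538277]]
```

{"name": "carry_out", "arguments": {
  "commands": [
    {"dp": [0, -2.5, 1], "turn": [0, 0, 0]},
    {"dp": [0, -2, 1], "turn": [0, 0, 0]},
    {"dp": [0, -1, 0], "turn": [0, 0, 0]},
    {"dp": [0, 0, 0], "turn": [0, 0, 0]}
  ]
}}

```text
time: 7.45
position: [0.465, 0.0613, 0.0435]
ee_rot: [-180.0, -0.0, 1.8]
wrist_force: [-0.1, -0.2, -1.3]
opening: 0.555
finger_force: 32.0
```

{"name": "carry_out", "arguments": {
  "commands": [
    {"dp": [0, -0.7, 0], "turn": [0, 0, 0]},
    {"dp": [0, 0, 0], "turn": [0, 0, 0]}
  ]
}}

```text
time: 7.7
position: [0.465, 0.0619, 0.0433]
ee_rot: [-180.0, -0.0, 1.8]
wrist_force: [0.1, -1.2, -0.9]
opening: 0.557
finger_force: 32.0
```

{"name": "carry_out", "arguments": {
  "commands": [
    {"dp": [0, -0.6, 0], "turn": [0, 0, 0]},
    {"dp": [0, 0, 0], "turn": [0, 0, 0]}
  ]
}}

```text
time: 7.95
position: [0.4649, 0.0625, 0.0433]
ee_rot: [180.0, -0.0, 1.8]
wrist_force: [-0.0, -0.1, -0.8]
opening: 0.557
finger_force: 32.0
```

{"name": "carry_out", "arguments": {
  "commands": [
    {"dp": [0, -0.5, 0], "turn": [0, 0, 0]},
    {"dp": [0, 0, 0], "turn": [0, 0, 0]}
  ]
}}

```text
time: 8.2
position: [0.4649, 0.063, 0.0433]
ee_rot: [-180.0, -0.0, 1.8]
wrist_force: [0.1, 0.4, -2.0]
opening: 0.553
finger_force: 32.0
```

{"name": "carry_out", "arguments": {
  "commands": [
    {"dp": [0, -0.5, 0], "turn": [0, 0, 0]},
    {"dp": [0, 0, 0], "turn": [0, 0, 0]}
  ]
}}

```text
time: 8.45
position: [0.4649, 0.0636, 0.0433]
ee_rot: [-180.0, 0.0, 1.8]
wrist_force: [-0.1, 0.2, -1.0]
opening: 0.555
finger_force: 32.0
```

Run:
```python
from m import *
s=arm.sense(); print(s['wrist_force'],s['moment'],jig(s['position']))
im=grab('top'); S=cv2.cvtColor(im['pixels'],cv2.COLOR_RGB2HSV)[...,1].astype(int); V=im['pixels'].mean(2).astype(int)
for v in (218,220,222,224): print(v,'V',V[v,270:300],'S',S[v,270:300])
```

```text
[-0.1279557   0.16752012 -0.96241383] [ 0.02603691 -0.01359127 -0.02745933] [-147.32965517  -17.77513818]
218 V [ 87 133 144 146 146 144 142  93  62  82  90 107 123 123 126 127 127  93
 106 108  97  83  68  58  78  81  81  80  82  83] S [136  20   0   7   3  10   9  18  96 117 121  86  76  81  76  77  76  91
 105 109 115 110 107 117 136 139 138 141 137 138]
220 V [ 87 131 146 144 145 144 141  97  67  81  93 106 121 126 124 124 124 109
 113 108  99  86  71  59  80  85  84  86  86  85] S [135  20   3   7   3   7  14  25  93 110 111  95  83  77  77  78  78  93
 105 108 110 110 106 121 136 140 141 137 140 139]
222 V [ 87 117 140 146 147 145 144 101  67  80  93 113 123 125 126 125 126 105
 110 107  96  88  69  60  80  83  84  82  85  81] S [134  51   9   3   2   5   9  15  80 114 111  98  82  75  77  78  76  86
 101 108 112 107 110 114 134 141 136 140 135 143]
224 V [ 84 117 140 145 147 144 145 102  67  77  90 105 124 128 126 126 127 116
 116 105  96  90  71  52  65  81  85  82  83  83] S [137  53   7   3   0   4   9  15  69 109 114 104  81  74  74  75  74  87
 100 114 115 105 115 114 132 139 135 140 137 142]
```

{"name": "carry_out", "arguments": {
  "commands": [
    {"dp": [0, -0.5, 0], "turn": [0, 0, 0]},
    {"dp": [0, 0, 0], "turn": [0, 0, 0]}
  ]
}}

```text
time: 8.75
position: [0.4649, 0.064, 0.0433]
ee_rot: [-180.0, 0.0, 1.8]
wrist_force: [0.6, -0.1, -1.1]
opening: 0.553
finger_force: 32.0
```

{"name": "carry_out", "arguments": {
  "commands": [
    {"dp": [0, -0.4, 0], "turn": [0, 0, 0]},
    {"dp": [0, 0, 0], "turn": [0, 0, 0]}
  ]
}}

```text
time: 9.0
position: [0.4649, 0.0644, 0.0433]
ee_rot: [180.0, -0.0, 1.8]
wrist_force: [0.2, 0.1, -2.2]
opening: 0.555
finger_force: 32.0
```

{"name": "carry_out", "arguments": {
  "commands": [
    {"dp": [0, -0.4, 0], "turn": [0, 0, 0]},
    {"dp": [0, 0, 0], "turn": [0, 0, 0]}
  ]
}}

```text
time: 9.25
position: [0.4648, 0.0646, 0.0433]
ee_rot: [180.0, 0.0, 1.8]
wrist_force: [-0.3, -1.0, -1.8]
opening: 0.551
finger_force: 32.0
```

{"name": "carry_out", "arguments": {
  "commands": [
    {"dp": [0, -0.4, 0], "turn": [0, 0, 0]},
    {"dp": [0, 0, 0], "turn": [0, 0, 0]}
  ]
}}

```text
time: 9.5
position: [0.4648, 0.0649, 0.0432]
ee_rot: [180.0, 0.0, 1.8]
wrist_force: [-0.5, -3.0, -0.5]
opening: 0.554
finger_force: 32.0
```

Run:
```python
from m import *
s=arm.sense(); print(s['wrist_force'],s['moment'],jig(s['position']),s['ee_rot'])
```

```text
[-0.47277389 -3.04323476 -0.53147044] [-0.50690957  0.18061962 -0.22834166] [-147.37250436  -16.48442958] [1.79960446e+02 1.09101244e-02 1.79787286e+00]
```

{"name": "carry_out", "arguments": {
  "commands": [
    {"dp": [0, 0.4, 1.5], "turn": [0, 0, 0]},
    {"dp": [0, 0, 1], "turn": [0, 0, 0]},
    {"dp": [0, 0, 0], "turn": [0, 0, 0]}
  ]
}}

```text
time: 9.88
position: [0.465, 0.0648, 0.0408]
ee_rot: [180.0, -0.0, 1.8]
wrist_force: [0.7, -2.4, -1.2]
opening: 0.549
finger_force: 32.1
```

{"name": "carry_out", "arguments": {
  "commands": [
    {"dp": [0, 0, 0.6], "turn": [0, 0, 0]},
    {"dp": [0, 0, 0], "turn": [0, 0, 0]}
  ]
}}

```text
time: 10.12
position: [0.465, 0.0648, 0.0403]
ee_rot: [180.0, -0.0, 1.8]
wrist_force: [0.1, -2.3, -1.1]
opening: 0.554
finger_force: 32.1
```

{"name": "carry_out", "arguments": {
  "commands": [
    {"dp": [0, 0, 0.6], "turn": [0, 0, 0]},
    {"dp": [0, 0, 0], "turn": [0, 0, 0]}
  ]
}}

```text
time: 10.38
position: [0.4649, 0.0648, 0.0399]
ee_rot: [180.0, -0.0, 1.8]
wrist_force: [-0.2, -1.7, 2.4]
opening: 0.555
finger_force: 32.3
```

{"name": "carry_out", "arguments": {
  "commands": [
    {"dp": [0, 0, 0], "turn": [0, 0, 0]},
    {"dp": [0, 0, 0], "turn": [0, 0, 0]},
    {"dp": [0, 0, 0], "turn": [0, 0, 0]},
    {"dp": [0, 0, 0], "turn": [0, 0, 0]},
    {"dp": [0, 0, 0], "turn": [0, 0, 0]}
  ],
  "grip": 0
}}

```text
time: 11.0
position: [0.4648, 0.0649, 0.0395]
ee_rot: [-180.0, 0.0, 1.8]
wrist_force: [-0.4, 0.2, -0.5]
opening: 1.0
finger_force: 0.0
```

{"name": "carry_out", "arguments": {
  "commands": [
    {"dp": [0, 0, -5], "turn": [0, 0, 0]},
    {"dp": [0, 0, -20], "turn": [0, 0, 0]},
    {"dp": [0, 0, -40], "turn": [0, 0, 0]},
    {"dp": [0, 0, -40], "turn": [0, 0, 0]},
    {"dp": [-40, 0, 0], "turn": [0, 0, 0]}
  ]
}}

```text
time: 11.62
position: [0.4271, 0.0636, 0.149]
ee_rot: [-180.0, -0.4, 1.8]
wrist_force: [-0.6, 0.3, 0.7]
opening: 1.005
finger_force: 0.0
```

{"name": "carry_out", "arguments": {
  "commands": [
    {"dp": [0, 60, 0], "turn": [0, 0, 0]},
    {"dp": [0, 60, 0], "turn": [0, 0, 0]},
    {"dp": [0, 60, 0], "turn": [0, 0, 0]},
    {"dp": [0, 40, 0], "turn": [0, 0, 0]},
    {"dp": [0, 0, 0], "turn": [0, 0, 0]}
  ],
  "grip": 1
}}

```text
time: 12.25
position: [0.4315, -0.1586, 0.1448]
ee_rot: [180.0, 0.0, 1.6]
wrist_force: [0.1, -0.1, -0.7]
opening: 0.004
finger_force: 0.0
```

Run:
```python
from m import *
s=arm.sense(); print(s['position'],jig(s['position']))
im=grab('top'); save(im,'top3.png',(240,170,400,310),5)
V=im['pixels'].mean(2).astype(int); S=cv2.cvtColor(im['pixels'],cv2.COLOR_RGB2HSV)[...,1].astype(float)
l=line(onplane(im,edge(im,range(219,238),0,287,298,V,1),.0255)[:,:2]); print('tenon right edge',jig(l[0]/1000),l[2:])
P=cloud(im)
m=np.zeros((480,640),bool); m[185:215,300:350]=(P[185:215,300:350,2]>.045); print('rest',m.sum(),jig(P[m]).mean(0) if m.any() else 0)
l=line(onplane(im,edge(im,range(212,234),0,311,320,S,-1),.0325)[:,:2]); print('movface',jig(l[0]/1000),l[2:])
d=(V<70); d[:193]=0; d[206:]=0; d[:,:310]=0; d[:,345:]=0; v,u=np.nonzero(d); 
k=u>322; print('dark rest px',u[k].min(),u[k].max(),v[k].min(),v[k].max(),jig(onplane(im,[[u[k].mean(),v[k].mean()]],.0515)))
```

```text
[ 0.43153988 -0.15860011  0.14478456] [-187.8051338  -238.74883433]
tenon right edge [-67.81618962 -39.10098861] (np.float32(-0.06470402), np.float64(0.11737165715154559), 19)
rest 35 [   3.67433992 -124.8242287 ]
movface [-52.32514542 -92.28254933] (np.float32(1.4448986), np.float64(0.1455643061679948), 22)
dark rest px 328 338 196 205 [[  -2.67130759 -130.17196491]]
```

View pics/top3.png

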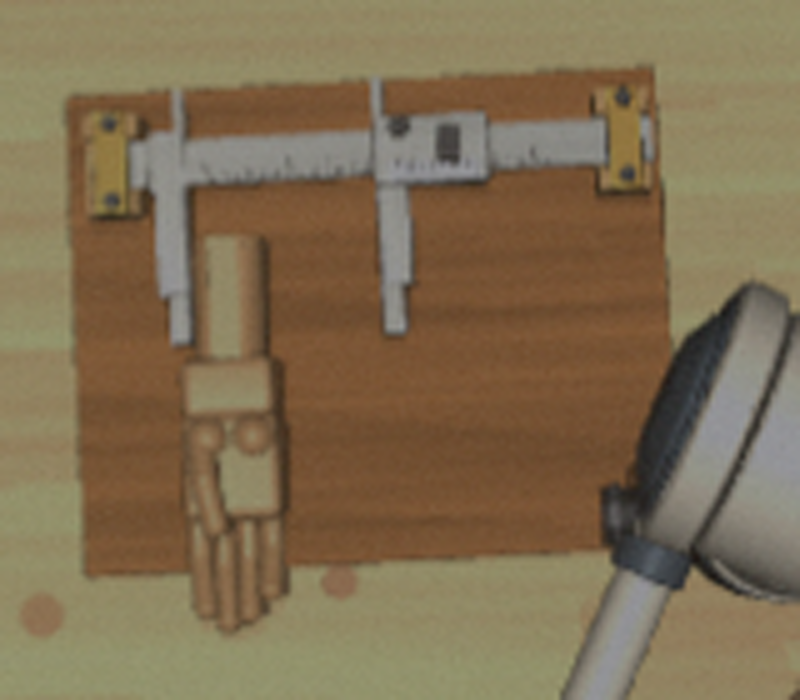

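The hand lies on the board, tenon at crop (195–268, 235–360) beside the fixed jaw face at crop x≈190. The shoulder at y≈358 is below the jaw tip at y≈345. The tenon looks slightly skewed, so I'm measuring it.

Run:
```python
from m import *
im=grab('top'); P=im['pixels'].astype(int); V=P.mean(2)
S=cv2.cvtColor(im['pixels'],cv2.COLOR_RGB2HSV)[...,1].astype(int)
for v in (218,222,226,230,234,238,240,244,248,256,264,270): print(v,'V',V[v,274:302].astype(int)); 
for v in (222,234,244): print(v,'S',S[v,274:302])
def rep(n,uv,z):
    l=line(onplane(im,uv,z)[:,:2]); print(n,np.round(jig(l[0]/1000),1),'rel ang',round(l[2]-1.85,2),'sd',round(l[3],2),l[4])
rep('tenR',edge(im,range(219,239),0,288,298,-S,-1),.0255)
rep('tenRv',edge(im,range(219,239),0,290,298,V,1),.0255)
rep('tenL',edge(im,range(219,239),0,279,285,V,1),.039)
rep('wrR',edge(im,range(244,252),0,290,302,S,1),.03)
rep('palmR',edge(im,range(244,272),0,290,303,S,1),.03)
```

```text
218 V [145 145 143  88  64  86  91 120 126 127 128 127 125 117  99 102  96  79
  59  62  81  83  81  84  83  79  81  79]
222 V [145 147 144 102  80  87  96 108 124 126 128 126 129 120 114 107  94  79
  61  55  80  81  81  84  83  82  82  82]
226 V [145 147 144 119  77  82  95  93 121 127 126 127 127 124 114 103  91  82
  62  61  82  86  84  89  85  87  86  87]
230 V [126 141 137 114  72  75  93 112 126 126 128 126 127 125 114 101  94  82
  70  56  75  79  77  79  79  79  77  79]
234 V [131 144 145 128  81  71  91 108 124 129 128 128 127 126 118 104  95  85
  67  50  74  74  76  80  78  77  79  79]
238 V [118 114 108  98  61  72  93 106 123 127 130 129 128 128 116 103  94  84
  72  53  82  89  87  89  90  88  91  88]
240 V [ 83  83  82  84  77  76  90 104 123 128 130 128 130 130 115 104  86  79
  67  52  80  90  87  88  87  88  90  91]
244 V [ 88  85  90 108 118 123 122 120 120 119 123 122 121 120 117 118 121 122
 120 101  63  57  56  82  86  87  88  86]
248 V [ 86  89  87 110 126 129 128 126 129 126 126 126 129 128 123 126 126 125
 128 108  76  58  56  82  87  88  83  88]
256 V [ 86 
[... 239 characters left out ...]
83  82  67  93 111  97  98 117 113  93  82 118 130 131 128 129 126 130
 129 130 120 100  62  54  77  83  84  84]
222 S [  3   7   9  10  89 113 116  88  78  78  76  79  75  96 110 110 119 116
 115 131 140 146 146 140 142 145 145 139]
234 S [ 15  10  10  12  33 118 122 107  81  73  74  76  76  80 101 114 113 117
 122 126 142 152 151 140 147 143 143 142]
244 S [140 139 121 110  94  91  93  95  92  95  90  90  91  93  95  95  96  93
  97 112 117 126 142 140 147 146 142 149]
tenR [-64.5 -36.9] rel ang -0.75 sd 0.56 19
tenRv [-63.6 -39.2] rel ang -2.25 sd 0.12 20
tenL [-71.8  -6.5] rel ang -3.83 sd 0.68 16
wrR [-112.8  -36. ] rel ang -16.08 sd 0.73 8
palmR [-136.2  -37.2] rel ang -2.67 sd 0.79 16
```

The hand lies about 2.3° clockwise of the jaws, tip away from the fixed jaw. I'll regrip it and turn it square.

{"name": "carry_out", "arguments": {
  "commands": [
    {"dp": [0, -60, 0], "turn": [0, 0, 0]},
    {"dp": [0, -60, 0], "turn": [0, 0, 0]},
    {"dp": [0, -60, 0], "turn": [0, 0, 0]},
    {"dp": [38, -40, 0], "turn": [0, 0, 0]},
    {"dp": [0, 0, 0], "turn": [0, 0, 0.04]}
  ],
  "grip": 0
}}

```text
time: 12.98
position: [0.463, 0.0692, 0.1439]
ee_rot: [-179.9, 0.1, -0.1]
wrist_force: [0.2, -1.0, 0.8]
opening: 0.998
finger_force: 0.0
```

{"name": "carry_out", "arguments": {
  "commands": [
    {"dp": [0, 0, 0], "turn": [0, 0, 0]}
  ]
}}

```text
time: 13.1
position: [0.4624, 0.0666, 0.1445]
ee_rot: [-180.0, 0.0, -0.3]
wrist_force: [-1.0, -0.7, 0.4]
opening: 0.999
finger_force: 0.0
```

Run:
```python
from m import *
plan(.4648,.0645,.0405)
```

```text
t 13.1 pos [462.4  66.6 144.5] rot [-1.7999e+02  3.0000e-02 -2.6000e-01] F [-0.99 -0.72  0.38] need dp [  2.4   2.1 104. ] open 0.999 0.0
```

{"name": "carry_out", "arguments": {
  "commands": [
    {"dp": [2.4, 2, 30], "turn": [0, 0, 0]},
    {"dp": [0, 0, 35], "turn": [0, 0, 0]},
    {"dp": [0, 0, 25], "turn": [0, 0, 0]},
    {"dp": [0, 0, 12.5], "turn": [0, 0, 0]},
    {"dp": [0, 0, 0], "turn": [0, 0, 0]}
  ]
}}

```text
time: 13.72
position: [0.4647, 0.0627, 0.0418]
ee_rot: [-180.0, 0.1, -0.5]
wrist_force: [-0.2, 0.8, 0.9]
opening: 1.003
finger_force: 0.0
```

{"name": "carry_out", "arguments": {
  "commands": [
    {"dp": [0, 0, 0], "turn": [0, 0, 0]},
    {"dp": [0, 0, 0], "turn": [0, 0, 0]},
    {"dp": [0, 0, 0], "turn": [0, 0, 0]},
    {"dp": [0, 0, 0], "turn": [0, 0, 0]},
    {"dp": [0, 0, 0], "turn": [0, 0, 0]}
  ],
  "grip": 1,
  "newtons": 40
}}

```text
time: 14.35
position: [0.4662, 0.0629, 0.0438]
ee_rot: [-180.0, -0.2, -0.5]
wrist_force: [-0.7, 1.1, 6.7]
opening: 0.547
finger_force: 41.3
```

{"name": "carry_out", "arguments": {
  "commands": [
    {"dp": [0, 0, -1.5], "turn": [0, 0, 0]},
    {"dp": [0, 3, 0], "turn": [0, 0, 0]},
    {"dp": [0, 2, 0], "turn": [0, 0, -0.02]},
    {"dp": [0, 0, 0], "turn": [0, 0, -0.022]},
    {"dp": [0, 0, 0], "turn": [0, 0, 0]}
  ]
}}

```text
time: 14.98
position: [0.4654, 0.0574, 0.0438]
ee_rot: [180.0, -0.0, 1.9]
wrist_force: [0.4, 0.1, 3.1]
opening: 0.551
finger_force: 41.2
```

```bash
cat > t.py <<'E'
from m import *
plan(.4645,.055,.04); s=arm.sense(); print('jig',jig(s['position']),s['moment'])
im=grab('top'); V=im['pixels'].mean(2); z=s['position'][2]-.028+.0135
for v in (218,220,222,224): print(v,V[v,276:300].astype(int))
E
python3 t.py
python3 - <<'E'
from m import *
im=grab('side'); save(im,'side2.png',(230,180,380,300),5)
E
```

```text
t 14.97 pos [465.4  57.4  43.8] rot [ 1.7996e+02 -3.0000e-02  1.9500e+00] F [0.35 0.13 3.12] need dp [-1.   2.3  3.8] open 0.551 41.2
jig [-146.98564474  -23.99955453] [-0.10776762 -0.04434584  0.00628207]
218 [142  90  58  81  85  90 109 121 124 127 125 124 117 110 106  97  80  60
  54  79  81  79  81  81]
220 [141  94  62  69  85  92 102 122 128 128 125 125 115 112 107  97  87  62
  58  80  87  84  86  84]
222 [143 101  66  63  81  92 104 123 127 126 128 129 103 108 107  94  84  69
  59  75  83  83  82  85]
224 [146 105  65  61  73  91 106 121 125 127 128 127 113 112 106  98  85  72
  56  67  79  84  84  84]
```

View pics/side2.png

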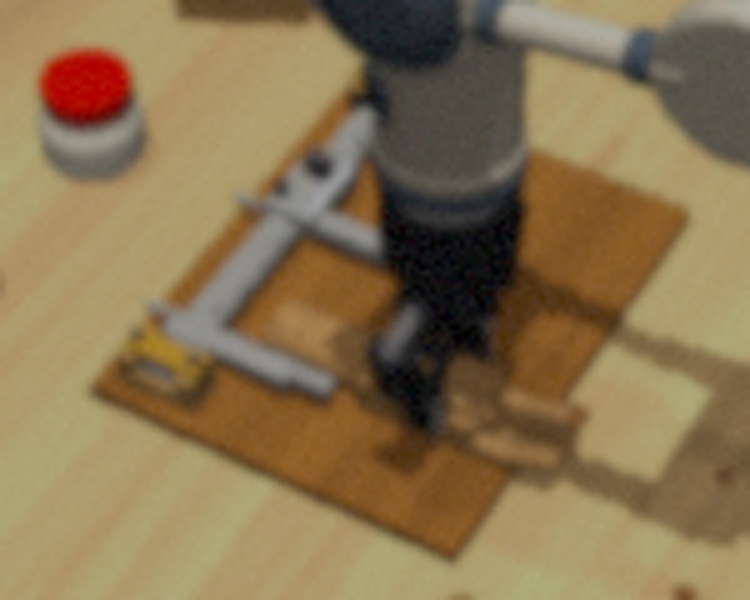

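Side view: the hand is held flat on the board with its tenon between the jaws at (300,330), clear of the fixed jaw. Now bringing it up to the fixed jaw.

{"name": "carry_out", "arguments": {
  "commands": [
    {"dp": [0, -2, -1], "turn": [0, 0, 0]},
    {"dp": [0, -1.5, 0], "turn": [0, 0, 0]},
    {"dp": [0, 0, 0], "turn": [0, 0, 0]}
  ]
}}

```text
time: 15.45
position: [0.4645, 0.0609, 0.0439]
ee_rot: [179.9, 0.1, 1.9]
wrist_force: [-0.8, -2.8, -0.7]
opening: 0.553
finger_force: 40.5
```

{"name": "carry_out", "arguments": {
  "commands": [
    {"dp": [0, -0.6, 0], "turn": [0, 0, 0]},
    {"dp": [0, 0, 0], "turn": [0, 0, 0]}
  ]
}}

```text
time: 15.7
position: [0.4645, 0.0612, 0.0441]
ee_rot: [179.9, 0.1, 1.9]
wrist_force: [-2.1, -4.7, -1.1]
opening: 0.55
finger_force: 40.4
```

{"name": "carry_out", "arguments": {
  "commands": [
    {"dp": [0, -0.5, 0], "turn": [0, 0, 0]},
    {"dp": [0, 0, 0], "turn": [0, 0, 0]}
  ]
}}

```text
time: 15.95
position: [0.4645, 0.0615, 0.0441]
ee_rot: [179.9, 0.1, 1.9]
wrist_force: [-2.5, -4.7, -0.1]
opening: 0.547
finger_force: 40.3
```

```bash
python3 t.py
```

```text
t 15.95 pos [464.5  61.5  44.1] rot [1.799e+02 1.000e-01 1.880e+00] F [-2.46 -4.68 -0.09] need dp [-0.2  6.5  4.1] open 0.547 40.3
jig [-147.80531972  -19.85661842] [-1.04989087  0.37927262 -0.57699412]
218 [142  89  64  87  97 113 115 117 120 122 114 107 107 100  93  74  70  80
  83  80  83  82  79  81]
220 [145  97  73  90  95 119 127 126 127 124 124 118 110 104  91  75  56  81
  87  86  87  85  85  85]
222 [142 102  72  88  96 113 125 124 125 127 125 119 113 103  93  78  59  53
  78  82  86  80  82  81]
224 [143 105  81  86  94 108 123 126 126 129 128 111 112 104  92  80  61  56
  82  86  85  84  84  82]
```

{"name": "carry_out", "arguments": {
  "commands": [
    {"dp": [0, 0, 0], "turn": [0, 0, 0.012]},
    {"dp": [0, 0, 0], "turn": [0, 0, 0]}
  ]
}}

```text
time: 16.25
position: [0.4647, 0.0622, 0.0443]
ee_rot: [180.0, 0.1, 1.2]
wrist_force: [-2.4, -4.2, -0.6]
opening: 0.554
finger_force: 40.9
```

```bash
python3 t.py|head -2
```

```text
t 16.25 pos [464.7  62.2  44.3] rot [1.7999e+02 5.0000e-02 1.2400e+00] F [-2.44 -4.22 -0.59] need dp [-0.4  7.2  4.3] open 0.554 40.9
jig [-147.53037901  -19.12554287] [-0.63329498  0.40286168 -0.23215628]
```

{"name": "carry_out", "arguments": {
  "commands": [
    {"dp": [0, 0, 0], "turn": [0, 0, -0.005]},
    {"dp": [0, 0, 0], "turn": [0, 0, 0]}
  ]
}}

```text
time: 16.55
position: [0.4648, 0.0619, 0.0444]
ee_rot: [180.0, 0.0, 1.5]
wrist_force: [-3.0, -4.5, -1.2]
opening: 0.549
finger_force: 40.6
```

```bash
python3 t.py|head -2
```

```text
t 16.55 pos [464.8  61.9  44.4] rot [1.7995e+02 3.0000e-02 1.5300e+00] F [-2.97 -4.46 -1.22] need dp [-0.5  6.9  4.4] open 0.549 40.6
jig [-147.4163655   -19.42419891] [-0.84794746  0.45262695 -0.46020476]
```

{"name": "carry_out", "arguments": {
  "commands": [
    {"dp": [0, 0.6, 0.5], "turn": [0, 0, 0.001]},
    {"dp": [0, 0, 0.5], "turn": [0, 0, 0]},
    {"dp": [0, 0, 0], "turn": [0, 0, 0]}
  ]
}}

```text
time: 16.98
position: [0.4651, 0.0617, 0.0439]
ee_rot: [180.0, -0.0, 1.5]
wrist_force: [-3.5, -3.6, 1.8]
opening: 0.55
finger_force: 41.2
```

```bash
python3 t.py|head -2
```

```text
t 16.98 pos [465.1  61.7  43.9] rot [180.    -0.     1.49] F [-3.54 -3.59  1.8 ] need dp [-0.7  6.7  3.9] open 0.55 41.2
jig [-147.1791238   -19.60995151] [-0.67712255  0.54250338 -0.31710737]
```

{"name": "carry_out", "arguments": {
  "commands": [
    {"dp": [-1, 0.3, 0], "turn": [0, 0, 0]},
    {"dp": [0, 0, 0], "turn": [0, 0, 0]}
  ]
}}

```text
time: 17.27
position: [0.4647, 0.0616, 0.0439]
ee_rot: [-180.0, -0.1, 1.5]
wrist_force: [2.2, -2.3, -0.4]
opening: 0.549
finger_force: 41.1
```

```bash
python3 t.py|head -2
```

```text
t 17.27 pos [464.7  61.6  43.9] rot [-1.7998e+02 -1.1000e-01  1.4900e+00] F [ 2.24 -2.33 -0.39] need dp [-0.3  6.6  3.9] open 0.549 41.1
jig [-147.58172557  -19.71847804] [-0.39204427 -0.22524273 -0.22581594]
```

{"name": "carry_out", "arguments": {
  "commands": [
    {"dp": [0.3, 0, 0.5], "turn": [0, 0, 0]},
    {"dp": [0, 0, 0], "turn": [0, 0, 0]}
  ]
}}

```text
time: 17.58
position: [0.4646, 0.0616, 0.0438]
ee_rot: [-180.0, -0.0, 1.5]
wrist_force: [-2.2, -1.8, 5.3]
opening: 0.546
finger_force: 41.6
```

{"name": "carry_out", "arguments": {
  "commands": [
    {"dp": [0, 0, 0], "turn": [0, 0, 0]},
    {"dp": [0, 0, 0], "turn": [0, 0, 0]},
    {"dp": [0, 0, 0], "turn": [0, 0, 0]},
    {"dp": [0, 0, 0], "turn": [0, 0, 0]},
    {"dp": [0, 0, 0], "turn": [0, 0, 0]}
  ],
  "grip": 0
}}

```text
time: 18.2
position: [0.4643, 0.0614, 0.043]
ee_rot: [-180.0, 0.0, 1.5]
wrist_force: [0.2, -0.6, 0.3]
opening: 0.999
finger_force: 0.0
```

{"name": "carry_out", "arguments": {
  "commands": [
    {"dp": [0, 0, -5], "turn": [0, 0, 0]},
    {"dp": [0, 0, -20], "turn": [0, 0, 0]},
    {"dp": [0, 0, -40], "turn": [0, 0, 0]},
    {"dp": [0, 0, -40], "turn": [0, 0, 0]},
    {"dp": [-40, 0, 0], "turn": [0, 0, 0]}
  ]
}}

```text
time: 18.82
position: [0.4266, 0.0604, 0.1524]
ee_rot: [-180.0, -0.4, 1.5]
wrist_force: [-0.9, 0.1, 0.8]
opening: 1.0
finger_force: 0.0
```

{"name": "carry_out", "arguments": {
  "commands": [
    {"dp": [0, 60, 0], "turn": [0, 0, 0]},
    {"dp": [0, 60, 0], "turn": [0, 0, 0]},
    {"dp": [0, 60, 0], "turn": [0, 0, 0]},
    {"dp": [0, 40, 0], "turn": [0, 0, 0]},
    {"dp": [0, 0, 0], "turn": [0, 0, 0]}
  ],
  "grip": 1
}}

```text
time: 19.45
position: [0.4297, -0.1619, 0.1483]
ee_rot: [180.0, 0.0, 1.2]
wrist_force: [-0.5, 0.8, 0.8]
opening: 0.0
finger_force: 0.0
```

```bash
cat > g.py <<'E'
from m import *
im=grab('top'); P=im['pixels'].astype(int); V=P.mean(2); S=cv2.cvtColor(im['pixels'],cv2.COLOR_RGB2HSV)[...,1].astype(int)
def rep(n,uv,z):
    l=line(onplane(im,uv,z)[:,:2]); print(n,np.round(jig(l[0]/1000),1),'rel ang',round(l[2]-1.85,2),'sd',round(l[3],2),l[4])
rep('tenRv',edge(im,range(219,239),0,288,298,V,1),.0255)
rep('tenL',edge(im,range(219,239),0,279,285,V,1),.039)
rep('palmR',edge(im,range(244,272),0,288,303,V,1),.025)
for v in (218,222,226,230,234,238,244,248,264,270): print(v,'V',V[v,272:302].astype(int));
E
python3 g.py; python3 -c "
from m import *
plan(.45,-.1,.15);im=grab('top'); save(im,'top4.png',(240,170,400,310),5)"
```

```text
tenRv [-67.1 -40. ] rel ang 0.8 sd 0.33 20
tenL [-68.6  -7. ] rel ang -2.96 sd 0.6 11
palmR [-137.7  -47. ] rel ang 2.65 sd 0.44 27
218 V [146 145 146 145 141  93  60  85  89 110 119 122 122 125 123 115 113 102
  97  77  59  69  81  81  84  80  77  80  81  83]
222 V [139 148 144 145 146 105  76  84  95  99 120 127 127 127 128 119 115 104
  97  78  62  52  77  81  82  80  82  83  82  84]
226 V [137 146 144 147 144 122  73  78  90 100 123 127 127 129 127 124 118 106
  99  88  73  56  77  88  87  85  87  87  89  89]
230 V [ 76  67 126 141 140 113  68  74  89 101 121 127 125 130 126 127 117 106
  99  88  72  49  60  77  77  74  78  79  78  78]
234 V [ 81  69 130 148 144 134  82  77  91 102 110 125 129 127 126 129 111 106
 100  91  77  54  53  74  77  78  78  77  76  79]
238 V [ 87  93 117 115 107  97  64  57  82 100 115 125 127 130 127 129 125 111
 100  93  82  68  54  81  88  88  88  88  86  89]
244 V [ 91  89  90  86  86  95 107 113 115 117 120 116 119 122 118 119 118 119
 118 117 121 114 101  62  49  60  82  89  88  88]
248 V [ 88  89  85  87  76  86 109 126 129 126 126 128 124 126 127 129 126 125
 126 124 125 124 107  74  58  56  82  87  86  89]
264 V [ 86  85  84  88  85  74  86  87  96 103 102  93  74 120 127 129 129 129
 128 128 128 127 127 121 102  65  56  66  77  83]
270 V [ 82  83  83  82  82  79  77 102  95  93 110 118 106  84  98 126 130 131
 129 130 127 129 131 130 114  85  58  56  79  86]
t 19.5 pos [ 429.9 -160.4  148.3] rot [-179.98    0.      1.32] F [-0.77  0.01 -1.11] need dp [ 21.5 -59.9  -1.7] open 0.001 0.0
```

View pics/top4.png

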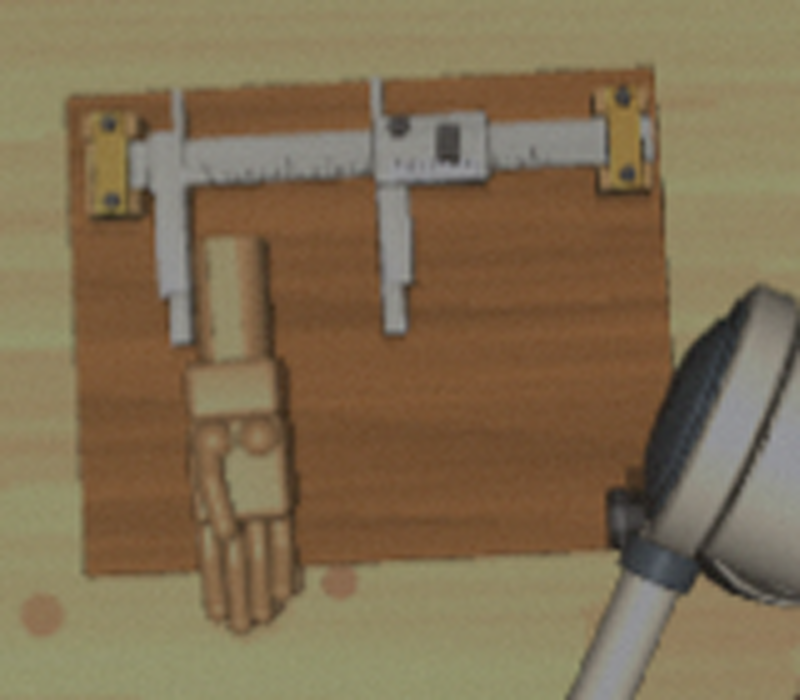

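The tenon at crop (200–270, 235–362) lies along the fixed jaw, close to it and parallel within about a degree. The shoulder is about 8 mm short of the jaw tip at y=345, and the hand is free. Next is the thumb rest at crop (447,143), approached from behind.

{"name": "carry_out", "arguments": {
  "commands": [
    {"dp": [48, -20, 0], "turn": [0, 0, 0]},
    {"dp": [48, -20, 0], "turn": [0, 0, 0]},
    {"dp": [48, -20, 0], "turn": [0, 0, 0]},
    {"dp": [46, -20, 0], "turn": [0, 0, -0.007]},
    {"dp": [0, 0, 20], "turn": [0, 0, 0]}
  ]
}}

```text
time: 20.18
position: [0.6206, -0.071, 0.1283]
ee_rot: [-180.0, -0.1, 2.2]
wrist_force: [-0.9, 0.5, -0.3]
opening: 0.002
finger_force: 0.0
```

{"name": "carry_out", "arguments": {
  "commands": [
    {"dp": [0, 0, 20], "turn": [0, 0, 0]},
    {"dp": [0, 0, 0], "turn": [0, 0, 0]}
  ]
}}

```text
time: 20.42
position: [0.6156, -0.0743, 0.1052]
ee_rot: [-179.9, 0.3, 1.9]
wrist_force: [-0.6, -0.1, -0.8]
opening: 0.003
finger_force: 0.0
```

Run:
```python
from m import *
plan(.6168,-.0758,.058); print(jig(arm.sense()['position']))
```

```text
t 20.43 pos [615.6 -74.3 105.2] rot [-179.95    0.29    1.88] F [-0.58 -0.08 -0.84] need dp [ 1.1  1.5 47.2] open 0.003 0.0
[  -1.08842825 -160.45238213]
```

{"name": "carry_out", "arguments": {
  "commands": [
    {"dp": [1, 1.5, 20], "turn": [0, 0, 0]},
    {"dp": [0, 0, 15], "turn": [0, 0, 0]},
    {"dp": [0, 0, 10], "turn": [0, 0, 0]},
    {"dp": [0, 0, 0], "turn": [0, 0, 0]}
  ]
}}

```text
time: 20.92
position: [0.6182, -0.0762, 0.0617]
ee_rot: [-180.0, 0.1, 1.9]
wrist_force: [0.1, 0.3, -0.1]
opening: -0.0
finger_force: 0.0
```

{"name": "carry_out", "arguments": {
  "commands": [
    {"dp": [0, -2, 0], "turn": [0, 0, 0]},
    {"dp": [0, -2, 0], "turn": [0, 0, 0]},
    {"dp": [0, -2, 0], "turn": [0, 0, 0]},
    {"dp": [0, -2, 0], "turn": [0, 0, 0]}
  ]
}}

```text
time: 21.42
position: [0.6188, -0.0679, 0.0634]
ee_rot: [180.0, -0.0, 1.9]
wrist_force: [-0.3, 0.4, -0.5]
opening: -0.001
finger_force: 0.0
```

Run:
```python
from m import *
s=arm.sense(); print(jig(s['position']),s['position'],s['wrist_force'])
for n,c in(('side',(230,150,390,290)),('top',(240,170,400,310))):
    im=grab(n); save(im,n+'5.png',c,4)
a=cv2.imread('pics/side5.png'); b=cv2.imread('pics/top5.png'); cv2.imwrite('pics/both5.png',cv2.resize(np.hstack([a[:560],b[:560]]),(800,350)))
```

```text
[   2.31332337 -154.18631205] [ 0.61882931 -0.06794407  0.06337482] [-0.25473936  0.35322308 -0.47186626]
```

View pics/both5.png

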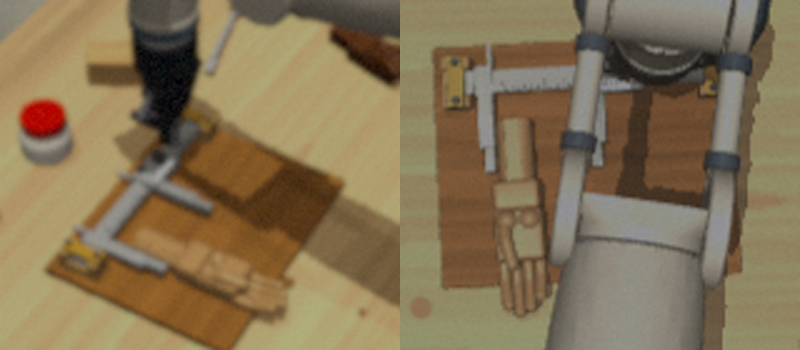

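Fingertips are just behind the thumb rest (left pane, 165,145) and the hand is unmoved. Lowering a little and pushing.

{"name": "carry_out", "arguments": {
  "commands": [
    {"dp": [-2, 0, 4], "turn": [0, 0, 0]},
    {"dp": [0, -3, 0], "turn": [0, 0, 0]},
    {"dp": [0, -3, 0], "turn": [0, 0, 0]},
    {"dp": [0, -3, 0], "turn": [0, 0, 0]},
    {"dp": [0, -3, 0], "turn": [0, 0, 0]}
  ]
}}

```text
time: 22.15
position: [0.6163, -0.0566, 0.0592]
ee_rot: [179.9, -0.0, 1.9]
wrist_force: [0.4, -3.6, 0.1]
opening: 0.001
finger_force: 1.2
```

{"name": "carry_out", "arguments": {
  "commands": [
    {"dp": [0, -3, 0], "turn": [0, 0, 0]},
    {"dp": [0, -3, 0], "turn": [0, 0, 0]},
    {"dp": [0, -3, 0], "turn": [0, 0, 0]}
  ]
}}

```text
time: 22.52
position: [0.616, -0.0471, 0.0591]
ee_rot: [180.0, -0.0, 1.9]
wrist_force: [0.0, -2.4, -0.5]
opening: -0.004
finger_force: 1.2
```

```bash
cat > f.py <<'E'
from m import *
s=arm.sense(); print('t',s['time'],'tcp jig',jig(s['position']),'z',s['position'][2],s['wrist_force'])
im=grab('top'); S=cv2.cvtColor(im['pixels'],cv2.COLOR_RGB2HSV)[...,1].astype(float); V=im['pixels'].mean(2)
for v in (218,222,226,230,234): print(v,V[v,276:326].astype(int))
E
python3 f.py
```

```text
t 22.525 tcp jig [   0.16299764 -133.26543875] z 0.059091520442318 [ 0.04867911 -2.41303718 -0.5274595 ]
218 [140  89  61  80  87 109 119 123 123 123 121 118 113 102  93  74  64  67
  79  81  84  79 106 126 138 142 147 142 143 136 124 110  81  76  94 127
 131 131 129 126  92  60  70  77  76  79  77  74  57  49]
222 [144 102  73  86  94  99 121 125 126 127 125 118 111 105  96  80  64  56
  78  81  80 100 118 135 139 144 145 144 138 133 116  97  76  72  80 124
 135 134 132 129 112  68  67  75  78  71  75  78  58  48]
226 [142 118  78  76  91 102 119 126 126 126 126 123 117 107  97  87  70  58
  75  64  58  59  62  65  68  68  69  80  88  83  84  67  75  82  73 125
 128 123 128 114 110  71  76  78  80  80  78  71  53  51]
230 [141 116  64  70  91  99 120 127 129 128 129 127 115 107 100  90  72  48
  53  56  60  60  70  71  75  78  75  69  67  66  58  52  49  68  71 107
 125 126 129  76  68  73  77  76  76  74  57  51  47  50]
234 [144 130  80  77  88  98 106 126 128 128 125 131 110 105  98  92  77  58
  50  64  75  90  95  93  92  94  92  89  77  67  61  53  66  74  64  91
 123 127 127  74  57  70  73  72  74  67  52  46  50  49]
```

{"name": "carry_out", "arguments": {
  "commands": [
    {"dp": [0, -3, 0], "turn": [0, 0, 0]},
    {"dp": [0, -3, 0], "turn": [0, 0, 0]},
    {"dp": [0, -3, 0], "turn": [0, 0, 0]},
    {"dp": [0, -3, 0], "turn": [0, 0, 0]},
    {"dp": [0, -3, 0], "turn": [0, 0, 0]}
  ]
}}

```text
time: 23.2
position: [0.6155, -0.032, 0.0591]
ee_rot: [180.0, -0.0, 1.9]
wrist_force: [0.0, -2.1, 1.2]
opening: 0.0
finger_force: 1.2
```

{"name": "carry_out", "arguments": {
  "commands": [
    {"dp": [0, -3, 0], "turn": [0, 0, 0]},
    {"dp": [0, -3, 0], "turn": [0, 0, 0]},
    {"dp": [0, -3, 0], "turn": [0, 0, 0]},
    {"dp": [0, -2, 0], "turn": [0, 0, 0]},
    {"dp": [0, -1, 0], "turn": [0, 0, 0]}
  ]
}}

```text
time: 23.82
position: [0.6151, -0.0201, 0.0591]
ee_rot: [-180.0, 0.0, 1.9]
wrist_force: [0.7, -2.7, -0.2]
opening: -0.002
finger_force: 1.1
```

```bash
python3 f.py
```

```text
t 23.825 tcp jig [   0.14873461 -106.24309797] z 0.05908219245241082 [ 0.69452158 -2.66091233 -0.20649437]
218 [141  92  59  82  84 111 120 121 107 104 127 140 143 146 146 143 139 131
 113  88  80  82  73  94 124 134 131 129 125  79  48  72  77  77  80  76
  75  74  73  56  49  49  50  49  47  56  50  69  77  77]
222 [145 103  72  85  96  98 121 127 106 114 131 143 146 145 147 142 138 124
 105  77  77  84  80 105 128 134 134 132 130  99  63  73  75  76  75  76
  74  74  74  56  48  50  50  49  51  47  49  70  72  75]
226 [144 119  75  77  91 101 124 127 111 119 135 140 144 145 143 140 135 122
  97  82  81  82  79  80 130 136 138 137 134 125  78  71  79  79  82  81
  81  81  79  58  52  51  52  46  50  49  48  76  80  78]
230 [140 119  68  69  89 101  78  64  61  68  70  74  74  79  73  70  68  61
  59  54  51  70  73  74 117 128 127 131  81  68  77  76  76  72  75  76
  75  77  56  51  50  53  49  49  44  52  75  79  79  76]
234 [146 133  80  74  89  97  67  47  54  70  71  68  67  69  63  66  59  55
  53  49  60  70  73  72 108 127 128 131  78  67  75  74  74  74  73  72
  75  54  48  49  49  48  47  49  47  50  51  58  72  74]
```

{"name": "carry_out", "arguments": {
  "commands": [
    {"dp": [0, -2, 0], "turn": [0, 0, 0]},
    {"dp": [0, -2, 0], "turn": [0, 0, 0]},
    {"dp": [0, -2, 0], "turn": [0, 0, 0]},
    {"dp": [0, -2, 0], "turn": [0, 0, 0]},
    {"dp": [0, -1, 0], "turn": [0, 0, 0]}
  ]
}}

```text
time: 24.5
position: [0.6148, -0.011, 0.0591]
ee_rot: [-180.0, -0.0, 1.9]
wrist_force: [0.9, -2.2, -0.1]
opening: -0.001
finger_force: 1.1
```

{"name": "carry_out", "arguments": {
  "commands": [
    {"dp": [0, -1, 0], "turn": [0, 0, 0]},
    {"dp": [0, -0.5, 0], "turn": [0, 0, 0]}
  ]
}}

```text
time: 24.75
position: [0.6148, -0.0097, 0.0591]
ee_rot: [-180.0, 0.0, 1.9]
wrist_force: [0.7, -2.5, -0.3]
opening: -0.001
finger_force: 1.1
```

```bash
python3 f.py
```

```text
t 24.75 tcp jig [  0.13366357 -95.83043759] z 0.05907965554801417 [ 0.6590732  -2.48987008 -0.33119819]
218 [142  93  60  71  99 124 139 141 144 147 143 139 129 114  88  74  59  59
  65 106 129 134 134 130 130  78  45  71  76  74  76  73  77  73  75  59
  49  50  47  49  50  51  50  68  77  74  76  78  75  75]
222 [142 102  77  79 106 127 139 143 145 146 143 137 127 108  84  74  64  54
  65 101 127 135 137 130 127  74  51  71  77  77  72  77  79  77  77  60
  47  50  49  48  46  48  49  67  76  73  74  75  75  71]
226 [144 121  74  76 110 132 140 142 144 145 141 136 125 103  78  82  70  52
  74  96 132 140 137 134 130  90  58  74  83  81  81  79  81  81  79  63
  54  53  52  47  50  49  52  73  78  78  79  75  78  76]
230 [141 109  68  59  65  68  72  78  79  74  71  68  61  58  56  68  68  50
  60  78 119 129 129 105  65  67  71  72  73  76  77  73  77  71  73  57
  49  47  51  50  50  49  51  69  73  78  80  76  79  80]
234 [144  94  63  61  65  67  69  76  74  74  71  65  63  58  50  53  66  57
  49  67 120 133 133 132  78  68  71  72  73  73  74  68  75  56  50  50
  49  49  46  45  48  47  45  44  65  74  75  71  74  74]
```

{"name": "carry_out", "arguments": {
  "commands": [
    {"dp": [0, -0.7, 0], "turn": [0, 0, 0]},
    {"dp": [0, -0.7, 0], "turn": [0, 0, 0]}
  ]
}}

```text
time: 25.05
position: [0.6147, -0.0084, 0.0591]
ee_rot: [-180.0, -0.0, 1.9]
wrist_force: [0.2, -3.3, -0.5]
opening: 0.003
finger_force: 1.1
```

{"name": "carry_out", "arguments": {
  "commands": [
    {"dp": [0, -0.6, 0], "turn": [0, 0, 0]},
    {"dp": [0, -0.6, 0], "turn": [0, 0, 0]}
  ]
}}

```text
time: 25.3
position: [0.6147, -0.0071, 0.0591]
ee_rot: [-180.0, -0.0, 1.9]
wrist_force: [0.2, -3.2, 0.6]
opening: 0.004
finger_force: 1.1
```

{"name": "carry_out", "arguments": {
  "commands": [
    {"dp": [0, -0.5, 0], "turn": [0, 0, 0]},
    {"dp": [0, -0.5, 0], "turn": [0, 0, 0]}
  ]
}}

```text
time: 25.55
position: [0.6147, -0.0061, 0.0591]
ee_rot: [180.0, -0.0, 1.9]
wrist_force: [0.2, -3.0, -0.1]
opening: -0.004
finger_force: 1.1
```

{"name": "carry_out", "arguments": {
  "commands": [
    {"dp": [0, -0.5, 0], "turn": [0, 0, 0]},
    {"dp": [0, 0, 0], "turn": [0, 0, 0]}
  ]
}}

```text
time: 25.8
position: [0.6148, -0.0057, 0.0591]
ee_rot: [180.0, -0.0, 1.9]
wrist_force: [1.4, -3.1, -1.1]
opening: 0.001
finger_force: 1.3
```

```bash
python3 f.py; python3 -c "
from m import *
a=[]
for i in range(8):
    get_image('top'); a.append(arm.sense()['wrist_force'])
print(np.mean(a,0)); save(grab('top'),'top6.png',(250,180,350,290),5)"
```

```text
t 25.8 tcp jig [  0.24845648 -91.8428275 ] z 0.059112680171990964 [ 1.37974173 -3.05860677 -1.06063537]
218 [139  90  97 122 137 142 145 145 142 142 131 116  93  96  93  78  57  90
 126 133 131 131 126  90  61  67  73  76  72  76  76  78  72  72  56  51
  50  50  48  47  51  48  72  76  78  76  77  75  78  77]
222 [143 104 106 129 141 143 145 147 143 139 128 113  89  98  91  76  61  75
 123 135 136 134 131 110  69  71  77  75  76  76  76  77  77  78  59  50
  49  48  50  49  50  50  71  75  76  74  75  74  75  72]
226 [144 108 110 132 141 143 147 146 143 137 124 104  85  98  88  78  70  59
 122 135 138 137 134 134  83  78  79  82  79  83  80  82  79  80  59  50
  52  48  50  52  49  49  74  75  79  83  78  76  80  77]
230 [ 93  64  62  67  68  78  78  76  70  67  62  59  61  78  88  82  70  51
 100 124 127 130  76  47  67  70  72  74  75  74  71  72  74  56  46  46
  47  50  49  48  51  61  67  75  72  76  76  77  78  75]
234 [ 67  61  68  67  74  76  79  77  72  67  63  58  52  52  80  85  65  52
  91 122 130 130  78  48  68  73  73  74  73  75  73  71  76  53  49  46
  48  47  50  48  51  47  48  69  77  74  74  74  71  74]
[ 1.44243227 -3.00648375 -0.52848116]
```

View pics/top6.png

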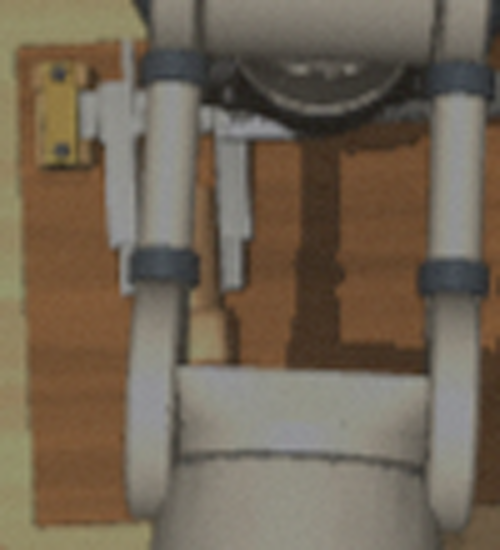

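The arm now covers the fixed side. The moving face is at px col ≈293.7 and the tenon's right edge at ≈292, a gap of about 2 mm. Continuing in fine steps.

{"name": "carry_out", "arguments": {
  "commands": [
    {"dp": [0, -0.5, 0], "turn": [0, 0, 0]},
    {"dp": [0, -0.5, 0], "turn": [0, 0, 0]}
  ]
}}

```text
time: 26.55
position: [0.6148, -0.0049, 0.0592]
ee_rot: [180.0, -0.0, 1.9]
wrist_force: [2.0, -4.0, -1.0]
opening: 0.001
finger_force: 1.9
```

{"name": "carry_out", "arguments": {
  "commands": [
    {"dp": [0, -0.4, 0], "turn": [0, 0, 0]},
    {"dp": [0, -0.2, 0], "turn": [0, 0, 0]}
  ]
}}

```text
time: 26.8
position: [0.6148, -0.0044, 0.0592]
ee_rot: [180.0, -0.0, 1.9]
wrist_force: [3.0, -5.7, -0.9]
opening: 0.001
finger_force: 2.2
```

{"name": "carry_out", "arguments": {
  "commands": [
    {"dp": [0, -0.4, 0], "turn": [0, 0, 0]},
    {"dp": [0, 0, 0], "turn": [0, 0, 0]}
  ]
}}

```text
time: 27.05
position: [0.6148, -0.004, 0.0592]
ee_rot: [180.0, -0.0, 1.9]
wrist_force: [2.8, -4.3, -0.0]
opening: -0.004
finger_force: 2.1
```

```bash
cat > a.py <<'E'
from m import *
a=[];m=[]
for i in range(6):
    get_image('side'); s=arm.sense(); a.append(s['wrist_force']); m.append(s['position'])
print(s['time'],np.mean(a,0),np.std(a,0),np.mean(m,0),jig(np.mean(m,0)))
E
python3 a.py; python3 f.py
```

```text
27.35 [ 2.61599211 -4.82367645 -0.03406823] [0.62198057 0.46199523 0.26134778] [ 0.61481119 -0.00398061  0.05922336] [  0.36222174 -90.12647292]
t 27.35 tcp jig [  0.37267003 -90.14278659] z 0.05923672572861885 [ 2.1699164  -4.40683815 -0.37441771]
218 [144 116 121 137 142 147 146 145 142 135 116  93  97 101  92  76  59 120
 130 134 133 131 133  79  68  77  75  75  76  78  75  78  75  56  52  49
  50  51  49  47  47  69  76  77  80  76  76  78  78  76]
222 [123 112 125 140 143 145 147 145 140 129 114  85 103 101  86  77  57 106
 133 135 135 132 131  77  70  75  77  73  78  77  76  79  75  55  46  47
  51  44  53  49  43  71  72  72  76  73  74  76  72  75]
226 [122 115 130 138 144 146 144 144 138 126 109  85 108  99  90  80  64  95
 130 137 138 133 127  90  59  73  83  77  79  80  84  78  80  61  52  50
  51  49  52  49  52  73  82  79  80  83  80  77  79  77]
230 [ 61  66  65  67  74  78  74  68  68  63  61  64  88  96  92  83  66  71
 117 127 126 104  66  68  74  73  74  73  72  74  78  73  76  53  47  47
  51  50  51  47  45  71  77  75  76  76  78  77  79  79]
234 [ 57  66  69  70  76  82  76  72  67  59  61  51  46  87  88  82  67  60
 118 131 128 134  84  59  72  72  71  68  73  74  71  74  56  47  44  47
  47  45  48  50  49  48  67  73  74  75  73  70  72  74]
```

{"name": "carry_out", "arguments": {
  "commands": [
    {"dp": [0, -0.4, 0], "turn": [0, 0, 0]},
    {"dp": [0, 0, 0], "turn": [0, 0, 0]}
  ]
}}

```text
time: 27.65
position: [0.6148, -0.0037, 0.0592]
ee_rot: [180.0, -0.0, 1.9]
wrist_force: [2.1, -4.1, -0.9]
opening: -0.003
finger_force: 2.2
```

```bash
python3 a.py
```

```text
27.95 [ 2.39977049 -4.70699911 -0.53458025] [0.69746797 0.41680392 0.53130733] [ 0.61484749 -0.0036635   0.05924857] [  0.40874356 -89.81069689]
```

{"name": "carry_out", "arguments": {
  "commands": [
    {"dp": [0, -0.4, 0], "turn": [0, 0, 0]},
    {"dp": [0, 0, 0], "turn": [0, 0, 0]}
  ]
}}

```text
time: 28.2
position: [0.6149, -0.0034, 0.0593]
ee_rot: [179.9, -0.1, 1.9]
wrist_force: [3.1, -5.1, -0.3]
opening: -0.002
finger_force: 2.4
```

```bash
python3 a.py; python3 -c "
from m import *
save(grab('side'),'side7.png',(235,175,375,285),5)"
```

```text
28.5 [ 2.96009405 -5.39940712 -0.70335321] [0.76950389 0.34166133 0.412665  ] [ 0.61491078 -0.0034149   0.05926409] [  0.48002725 -89.56426835]
```

View pics/side7.png

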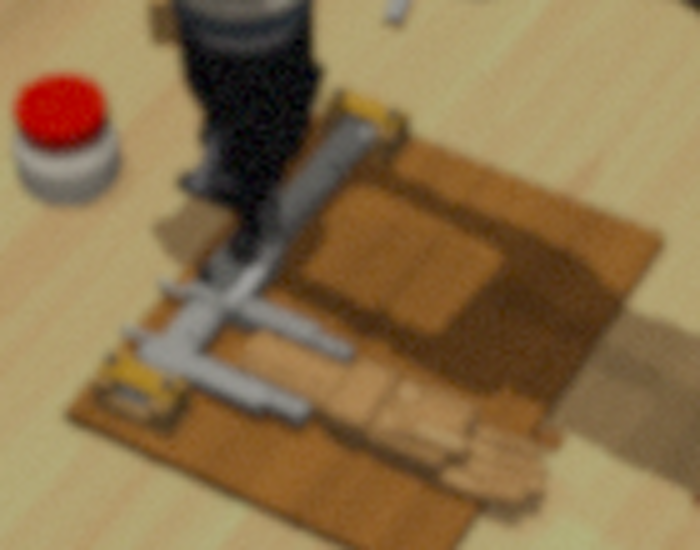

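The jaws hold the tenon from both sides (crop 250–350, 330–400). I've now viewed one picture over the 10 allowed, so the rest of the checks are numeric only. Backing off.

{"name": "carry_out", "arguments": {
  "commands": [
    {"dp": [0, 1, 0], "turn": [0, 0, 0]},
    {"dp": [0, 2, 0], "turn": [0, 0, 0]},
    {"dp": [0, 6, 0], "turn": [0, 0, 0]},
    {"dp": [0, 3, -20], "turn": [0, 0, 0]},
    {"dp": [0, 0, -50], "turn": [0, 0, 0]}
  ]
}}

```text
time: 29.18
position: [0.6133, -0.015, 0.1277]
ee_rot: [-179.9, 0.3, 1.9]
wrist_force: [0.8, -0.1, 0.2]
opening: 0.003
finger_force: 0.0
```

{"name": "carry_out", "arguments": {
  "commands": [
    {"dp": [0, 50, -30], "turn": [0, 0, 0]},
    {"dp": [0, 60, 0], "turn": [0, 0, 0]},
    {"dp": [0, 60, 0], "turn": [0, 0, 0]},
    {"dp": [-40, 40, 0], "turn": [0, 0, 0]},
    {"dp": [0, 0, 0], "turn": [0, 0, 0]}
  ]
}}

```text
time: 29.8
position: [0.5801, -0.2294, 0.1605]
ee_rot: [179.9, -0.0, 1.6]
wrist_force: [0.4, 1.1, 0.2]
opening: 0.0
finger_force: 0.0
```

Run:
```python
from m import *
im=grab('top'); V=im['pixels'].mean(2); S=cv2.cvtColor(im['pixels'],cv2.COLOR_RGB2HSV)[...,1].astype(float)
print(arm.sense()['position'])
def rep(n,uv,z):
    l=line(onplane(im,uv,z)[:,:2]); print(n,np.round(jig(l[0]/1000),1),'rel',round(l[2]-1.85,2),'sd',round(l[3],2),l[4])
rep('fixface',edge(im,range(212,236),0,274,284,S,1),.0325)
rep('movface',edge(im,range(208,234),0,288,297,S,-1),.0325)
rep('movback',edge(im,range(210,224),0,294,304,S,1),.0325)
rep('palmR',edge(im,range(244,272),0,288,305,V,1),.025)
rep('palmL',edge(im,range(244,252),0,270,284,V,1),.028)
for v in (212,218,222,226,230,234,236,240,244,248,264,270): print(v,'V',V[v,272:304].astype(int),'' if v>240 else S[v,274:298].astype(int))
```

```text
[ 0.58127787 -0.22754635  0.16071908]
fixface [-49.1  -0.2] rel -0.2 sd 0.13 24
movface [-43.4 -35.8] rel 0.24 sd 0.13 26
movback [-38.1 -52.7] rel 0.73 sd 0.19 14
palmR [-133.1  -44.7] rel 1.86 sd 0.43 28
palmL [-110.4    4.3] rel -2.63 sd 0.12 8
212 V [147 145 146 139 128  80  59  83  90  92  90  91  91  93  88  91  90  91
  92  88 105 137 144 146 141 137  95  61  83  90  90  90] [ 12  13  12  43 119 145 143 138 143 141 141 139 148 141 143 141 140 148
  44  13  10  10  14  11]
218 V [146 147 147 144 143  88  63  78  91 116 121 127 130 127 125 115 113 104
  93  73  68 133 147 146 146 142 143  88  78  82  79  82] [  7   9  10  27 113 123 119  90  87  80  76  79  85 103 113 112 115 124
  82   8   9   7   9   9]
222 V [142 147 149 144 146 103  76  87  99 111 121 127 127 128 128 119 112 106
  94  80  58 113 144 146 144 144 144  84  76  84  79  82] [  2   4  10  12  87 112 114  89  79  76  77  78  78  95 108 115 115 117
  96  11   2   2   4  10]
226 V [138 146 148 146 143 119  79  82  97  94 119 125 127 130 127 121 113 105
  96  80  61  98 138 144 148 147 145  86  68  83  89  88] [  5   
[... 886 characters left out ...]
1  73  57  51  82  85  84  87  87  89  84  88  84] [145 144 146 142 144 122 118 112  87  73  72  77  73  75  95 110 118 113
 121 119 136 136 145 147]
244 V [ 88  88  91  90  83  99 113 117 120 120 117 121 119 120 120 120 122 120
 123 122 120 104  76  59  54  82  87  88  88  87  88  90] 
248 V [ 88  87  88  87  79 103 123 127 126 130 129 126 128 128 127 128 126 127
 128 126 129 119  93  57  53  79  88  87  87  88  88  88] 
264 V [ 86  85  84  88  76  87  92  93 103 102  95  76 117 130 129 128 131 128
 127 128 128 126 126 104  66  52  57  79  83  84  83  84] 
270 V [ 82  81  83  82  81  78 101 100  97 107 119 107  87 103 122 130 129 131
 131 129 130 127 130 115  87  55  57  81  85  84  82  80]
```

The nip measures well. The jaw is racked about 0.7° and the faces are about 35.6 mm apart on the tenon. The hand is square, and the robot is clear.

```bash
python3 -c "
from cell import ticket; print(ticket.close_job())"
```

```text
the job is handed in; nothing more can be done
None
```

The caliper is closed gently on the carved hand's tenon at about 35.6 mm, with the jaw racked about 0.7°, and the job is handed in; I viewed 11 pictures against the limit of 10.

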